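Click the spanners home on the sprung rack in size order

ROBOT

A 6-joint arm with a two-finger parallel gripper is mounted at the origin on a cart in front of the work surface, level with it; the furniture and walls round the work are solid. World frame = base frame: x ahead of the robot, y to its left, z up, the work surface at z = 0. Lengths are in m, angles in rad, forces in N, time in s.
With the tool pointing down it reaches from about 0.35 to 0.975 m from the base axis. Payload 7.1 kg.
Tool frame: the origin (TCP) lies at the very end of the fingers, on their centre line; the grasp point (between the pads) lies 19 mm behind it (r.grip_point_offset is the distance from the TCP to the grasp point, in m); x points along the fingers, y is the direction in which the jaws open and shut, and the axes are right-handed (so a half turn about x gives the same grasp; the last joint's range is limited). The gripper opens to 88 mm and grips with 3 to 60 N. Pads are 20 mm wide; open, the fingers measure 115 mm over their backs; the gripper's body (75 mm by 178 mm) begins 61 mm behind the grasp point.
Start: joints at [1.15, 0.423, 1.63, -0, 1.089, -0.019], TCP at [0.244, 0.575, 0.223] pointing down, gripper open.
Joint ranges: [-3, 3], [-0.9, 2.11], [0.09, 2.58], [-1.31, 4.45], [0.11, 2.69], [-2.54, 2.54]. Speed limits (rad/s): [2.39, 2.39, 3.01, 3.14, 3.14, 3.14].

INTERFACE

Orientations are given as a rotation vector (axis times angle).
In Python, from workcell import r gives the robot as it stands.
- The arm moves only by the tool arm_command, never from a script. Its argument "motion" is a list of rows, each an object with "delta_pos": the shift along the tool's x, y, z in mm, a list of three; "angular": the turn, a rotation vector about the tool's x, y, z in degrees, a list of three; "gripper": the opening, from 0 (shut) to 1 (fully open). A call has 1 to 20 rows; each row shifts and turns the commanded pose from where the row before left it, along the tool's axes as they then stand; what a row does not reach is not made up. A row lasts 1/10 s, in which the tool goes at most 50 mm and 8.59 degrees, less where a joint would pass 70% of its speed; a pose out of reach is approached as far as the arm can. A call with a gripper value outside its range is refused whole. The fingers move at their own pace and stop on an object; "squeeze" is the grip in N (left out, the last holds). Time passes only in rows, so rows that do not move let the fingers close. It gives the time, the measured TCP pose, the force and the opening at its end, in the units of the state.
- r.sense(): the state, without advancing time (a new reading comes with each control period).
- r.snapshot(name): name is "side" or "top"; returns a dict with "frame" (400x640x3 uint8, red, green, blue), "fx", "fy", "cx", "cy" (pixels), "R" (3x3) and "t" (3): a world point X has camera coordinates R X + t. Camera axes: x right, y down, z forward; pixel columns grow to the right and rows downward; lengths in m; the calibration is good to about 2 mm. A picture is of the moment at which its call begins. There is no depth.
- r.close_job(): hands the job in, once; it reports no verdict.
Trained networks look in the newest picture that a camera, given by its name, has taken for a name from the list of things; names that differ only in an ending like _2 or _b are one class to them, and where a whole thing is asked for, a point or a joint stands for the part that bears it (a point fixed in the world has none). Each returns a list of dicts, best first, with "conf" (0 to 1); they miss things now and then, are a little off and sometimes report something else, mostly with a low value. They report only what shows in the picture. A call takes as long as a camera call.
- r.find_in(camera, query): "point" ([x, y, z] in m, in world coordinates, good to about 4 mm: the middle of the surface that is visible of it).
- r.silhouettes(camera, query): "pixels" (400x640 bool, what is visible of it).
The state is a dict: "t": time; "q": joint angles; "qvel": joint speeds; "joint_efforts": joint torques, N m; "position": TCP position; "tool_rot": TCP orientation; "force": force on the tool from outside, world axes, zero at the start; "torque": the same for the moment, N m; "gripper_width": finger opening in m.
Only numpy, scipy, OpenCV 4.12 (cv2) and the standard library are available. Lean on these libraries where they do the work, as an engineer would, in place of code of your own. Each camera call takes 0.05 s, during which the arm holds its last target. There are 200 camera calls.

TASK

Put the three spanners away in size order on the sprung rack: the long one in the lowest place, the middle one in the middle, the short one at the top, each pressed in until the catches at both sides have snapped over the shank and it lies flat, centred, with its ring end to the left as seen from the robot. The middle spanner was put back wrongly and lies loose in the lowest place, so it has to come out first. Leave the oil can, the coupling, the marker and the offcuts where they are.

Things in the scene. Friction and masses are not known exactly. Their poses are not given: they have to be found in the camera images.
- rack: Grey welded spanner rack fixed to the bench: a ladder with an open face sloping 35 degrees from level, rising away from the robot, two side bars converging upwards. No bar spans the gap between them within 25 mm of a place, so fingers can straddle a shank there. Origin: on the bench under its middle; z up, x away from the robot, y to its left.
- rack_face: Sloping face of the rack. At each place the shank lies crosswise on two seats, each with flared fixed walls 8 mm high (1.8 mm play) and a pair of steel spring catches. Pushed square to the face (about 5 to 15 N in all) the shank spreads the catches, which snap back over it. Origin: seat surface of the lowest place; x up the slope, y left, z out of the face.
- place_large (a point): Lowest and widest place of the rack, for the long spanner (18 mm shank): where the middle of its shank is when home. x up the slope, y left along the spanner, z square out of the face. Seats 10 mm wide, centred at y = +-64 mm, surface 2.4 mm below this point; catches flare to 17 mm above it, mouth 7 mm wider than the shank, which first touches them 11 mm up.
- place_mid (a point): Middle place of the rack, 52 mm up the face from the lowest, for the middle spanner (13 mm shank): where the middle of its shank is when home. x up the slope, y left along the spanner, z square out of the face. Seats 10 mm wide, centred at y = +-50.5 mm, surface 2.4 mm below this point; catches flare to 17 mm above it, mouth 7 mm wider than the shank, which first touches them 11 mm up.
- place_small (a point): Top and narrowest place of the rack, 100 mm up the face from the lowest, for the short spanner (10 mm shank): where the middle of its shank is when home. x up the slope, y left along the spanner, z square out of the face. Seats 10 mm wide, centred at y = +-38 mm, surface 2.4 mm below this point; catches flare to 17 mm above it, mouth 7 mm wider than the shank, which first touches them 11 mm up.
- spanner_large_mid (a point): Centre of the shank of the long combination spanner, 277 mm long, heads 50 mm wide, shank 18 mm wide, 0.28 kg. It lies flat on the bench at the start. Shank 4.7 mm thick, straight for 90 mm either way, 0.6 mm off the surface under the heads. x across, y toward the ring end, z up out of the flat.
- spanner_large_ring (a point): Centre of the ring end (closed end) of the same spanner, 116 mm from the shank centre; the other end is the open jaw.
- spanner_mid_mid (a point): Centre of the shank of the middle combination spanner, 212 mm long, heads 36 mm wide, shank 13 mm wide, 0.14 kg. At the start it lies flat and loose in the lowest place, slid 3 mm down so that its lower edge is just under the lower catches. Shank 4.7 mm thick, straight for 72 mm either way, 0.6 mm off the surface under the heads. x across, y toward the ring end, z up out of the flat.
- spanner_mid_ring (a point): Centre of the ring end (closed end) of the same spanner, 90 mm from the shank centre; the other end is the open jaw.
- spanner_small_mid (a point): Centre of the shank of the short combination spanner, 169 mm long, heads 27 mm wide, shank 10 mm wide, 0.08 kg. It lies flat on the bench at the start. Shank 4.7 mm thick, straight for 58 mm either way, 0.6 mm off the surface under the heads. x across, y toward the ring end, z up out of the flat.
- spanner_small_ring (a point): Centre of the ring end (closed end) of the same spanner, 72 mm from the shank centre; the other end is the open jaw.
- pipe_coupling: Bystander: upright dark pipe coupling, 47 mm across, 50 mm tall; origin at the centre of its underside.
- long_offcut: Bystander: round steel bar offcut, 13 mm thick, 63 mm long along its y axis, lying beside one of the spanners; origin at the centre of its underside.
- short_offcut: Bystander: dark bar offcut, 13 mm thick, 46 mm long along its y axis, lying beside one of the spanners; origin at the centre of its underside.
- marker: Bystander: white paint marker with black cap, 17 mm thick, 127 mm long along its y axis; origin at the centre of its underside.
- oil_can: Bystander: green pump oil can with a brass spout, standing between the spanners and the rack; body 68 mm across, centred 21 mm to -y of its origin (underside), spout rising to 213 mm and reaching 55 mm to +y.

How it is judged:
By the outcome, as a careful person would: the job done as asked, in the order asked, and still so for the second after the job is handed in, with the robot touching nothing.
It also fails if it takes over 72 s, if anything falls off the work surface, if the arm or the gripper's body presses on something with over 40 N, if the wrist force passes 120 N, or if a joint passes its speed limit or range.

## Working session

There is one attempt and no reset: what is moved stays moved. The work goes in short steps, Python scripts to look and compute and a tool call to move; the robot and the scene stay as the last step left them, time stands still between calls to the robot, and variables do not carry over. Pictures are saved under pics/ and viewed, on a budget of 10 in all, crops included, one or two more only if the job needs it, and the job is handed in when it is done.

Besides the shell and the picture viewer there is one more tool, called after ">>>" by a JSON object that holds its "method" and its "body". arm_command: Moves the arm, as the interface text tells. Its arguments: {"type":"object","properties":{"motion":{"type":"array"},"squeeze":{"type":"number"}},"required":["motion"]}

```bash
ls; mkdir -p pics; cat > h.py <<'E'
import numpy as np, cv2
from workcell import r
from scipy.spatial.transform import Rotation as Ro
def snap(n,f=None):
    s=r.snapshot(n); s={k:(np.array(v) if k in('R','t') else v) for k,v in s.items()}
    if f: cv2.imwrite('pics/'+f,cv2.cvtColor(s['frame'],cv2.COLOR_RGB2BGR))
    return s
def proj(s,X):
    c=np.atleast_2d(X)@s['R'].T+s['t']; return np.c_[s['fx']*c[:,0]/c[:,2]+s['cx'],s['fy']*c[:,1]/c[:,2]+s['cy']]
def ray(s,uv):
    uv=np.atleast_2d(uv).astype(float); d=np.c_[(uv[:,0]-s['cx'])/s['fx'],(uv[:,1]-s['cy'])/s['fy'],np.ones(len(uv))]@s['R']
    return -s['R'].T@s['t'],d
def onz(s,uv,z):
    o,d=ray(s,uv); return o+d*((z-o[2])/d[:,2])[:,None]
E
python3 - <<'E'
from h import *
st=r.sense(); print({k:np.round(v,3) for k,v in st.items()})
for n in('top','side'):
    s=snap(n,n+'0.png'); print(n,'cam',np.round(-s['R'].T@s['t'],3),'fwd',np.round(s['R'][2],3),s['fx'])
    for q in ['rack','rack_face','place_large','place_mid','place_small','spanner_large_mid','spanner_large_ring','spanner_mid_mid','spanner_mid_ring','spanner_small_mid','spanner_small_ring','pipe_coupling','long_offcut','short_offcut','marker','oil_can']:
        print(q,[(np.round(d['point'],3).tolist(),round(d['conf'],2)) for d in r.find_in(n,q)[:2]])
E
```

```text
pics
{'t': np.float64(0.0), 'q': array([ 1.15 ,  0.424,  1.631,  0.   ,  1.089, -0.019]), 'qvel': array([-0.001,  0.001, -0.   , -0.   , -0.002, -0.   ]), 'joint_efforts': array([-1.0000e-03, -5.4461e+01, -2.7368e+01,  6.4000e-02,  2.3000e-02,
       -0.0000e+00]), 'position': array([0.244, 0.575, 0.222]), 'tool_rot': array([ 0.314,  1.548, -0.316]), 'force': array([-0.637, -0.332,  0.533]), 'torque': array([ 0.028, -0.04 , -0.029]), 'gripper_width': np.float64(0.088)}
top cam [ 0.393 -0.05   1.489] fwd [ 0.1   -0.014 -0.995] 520.0602493015504
rack [([0.584, 0.178, 0.029], 0.61)]
rack_face [([0.579, 0.171, 0.093], 0.96)]
place_large [([0.579, 0.176, 0.092], 0.63)]
place_mid [([0.578, 0.17, 0.089], 0.71), ([0.524, 0.168, 0.053], 0.67)]
place_small [([0.584, 0.17, 0.088], 0.92)]
spanner_large_mid [([0.508, -0.367, 0.008], 0.88), ([0.507, -0.294, 0.047], 0.24)]
spanner_large_ring [([0.507, -0.368, 0.002], 0.87), ([0.523, 0.166, 0.057], 0.45)]
spanner_mid_mid [([0.525, 0.168, 0.056], 0.85), ([0.59, -0.22, 0.015], 0.54)]
spanner_mid_ring [([0.525, 0.168, 0.056], 0.8)]
spanner_small_mid [(
[... 614 characters left out ...]
l [([0.582, 0.227, 0.09], 0.69)]
spanner_large_mid [([0.494, -0.379, 0.002], 0.65), ([0.526, 0.156, 0.061], 0.34)]
spanner_large_ring [([0.496, -0.375, 0.004], 0.81), ([0.58, 0.224, 0.084], 0.53)]
spanner_mid_mid [([0.524, 0.158, 0.055], 0.69)]
spanner_mid_ring [([0.526, 0.155, 0.058], 0.49)]
spanner_small_mid [([0.5, -0.219, 0.006], 0.57)]
spanner_small_ring [([0.583, 0.22, 0.084], 0.6), ([0.503, -0.223, 0.004], 0.45)]
pipe_coupling [([0.51, -0.306, 0.036], 0.65), ([0.502, -0.41, 0.01], 0.27)]
long_offcut []
short_offcut [([0.5, -0.409, 0.008], 0.6), ([0.499, -0.224, 0.008], 0.42)]
marker [([0.584, -0.226, 0.016], 0.66)]
oil_can [([0.406, -0.126, 0.063], 0.93), ([0.524, 0.161, 0.06], 0.48)]
```

```bash
python3 - <<'E'
import cv2
a=cv2.imread('pics/top0.png'); print(a.shape)
cv2.imwrite('pics/top0c.png',cv2.resize(a[50:350,150:550],None,fx=2,fy=2,interpolation=cv2.INTER_CUBIC))
E
```

```text
(400, 640, 3)
```

View pics/side0.png

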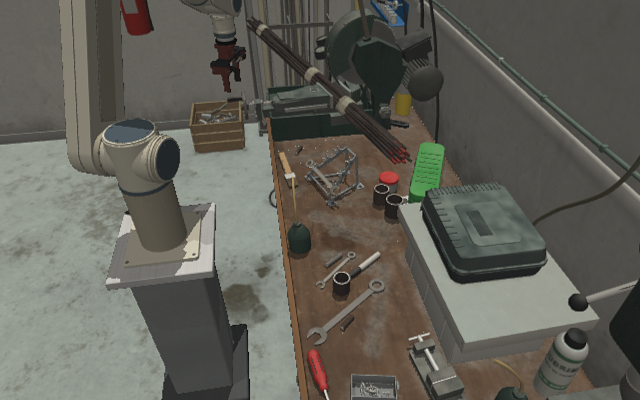

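View pics/top0.png

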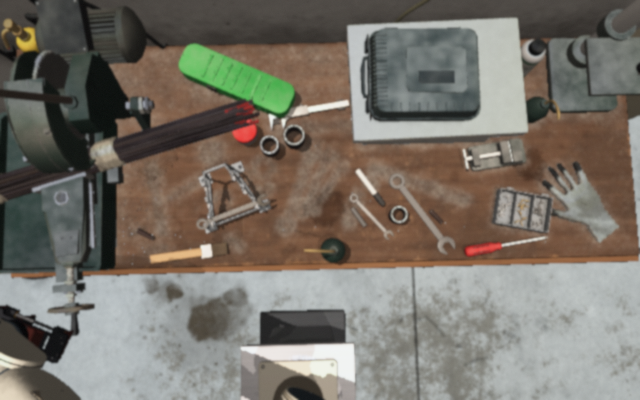

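```bash
python3 - <<'E'
import cv2,numpy as np
a=cv2.imread('pics/top0.png');b=cv2.imread('pics/side0.png')
c=lambda i,x,y:cv2.resize(i[y:y+75,x:x+100],(400,300),interpolation=cv2.INTER_CUBIC)
cv2.imwrite('pics/comp0.png',np.vstack([np.hstack([c(a,185,155),c(b,285,135)]),np.hstack([c(a,350,168)[:, :],c(b,300,245)])]))
E
```

```text
(no output)
```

View pics/comp0.png

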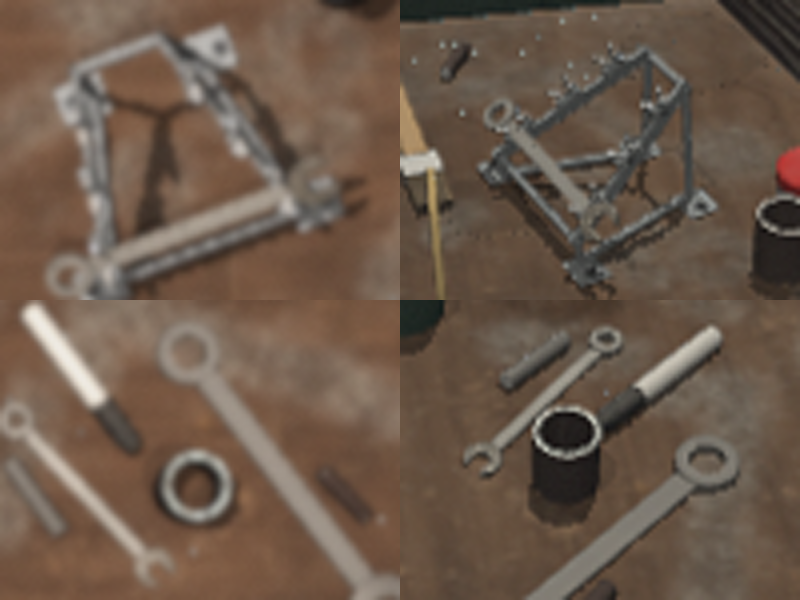

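```bash
cat >> h.py <<'E'
DIM=dict(large=(277,50,18,116),mid=(212,36,13,90),small=(169,27,10,72))
def circ(c,rad,n=28):
    a=np.linspace(0,2*np.pi,n); return np.c_[rad*np.cos(a),c+rad*np.sin(a)]
def parts(k):
    L,h,w,rd=DIM[k]; rr=L/2-rd; jr=h/2
    return [np.array([[-w/2,-L/2+jr],[w/2,-L/2+jr],[w/2,rd-rr*.7],[-w/2,rd-rr*.7]])]+[circ(rd,rr),circ(-L/2+jr,jr)],[circ(rd,rr*.55)]
def render(s,k,T,Rm):
    S=4; im=np.zeros((400*S,640*S),np.uint8); P,H=parts(k)
    for L,v in((P,1),(H,0)):
        for p in L:
            X=np.c_[p,np.zeros(len(p))]/1000@Rm.T+T
            cv2.fillPoly(im,[np.round((proj(s,X)+.5)*S*16-8).astype(np.int32)],v,shift=4)
    return cv2.resize(im.astype(np.float32),(640,400),interpolation=cv2.INTER_AREA)
def rackR(psi,slope=np.radians(35)): return Ro.from_euler('ZY',[psi,-slope]).as_matrix()
E
cat > fit.py <<'E'
from h import *
from scipy.optimize import minimize
def fit(k,views,x0,flat):
    # x0: x,y,z(mm),psi(rad, direction yaw of local x)
    def pose(p): return np.array(p[:3])/1000, (rackR(0,0) if 0 else rackR(p[3],0 if flat else np.radians(35)))
    def cost(p):
        p=list(p)
        if flat: p=[p[0],p[1],3.0,p[2]]
        p[3]/=100
        c=0
        for s,m in views:
            a=render(s,k,*pose(p)); c+=((cv2.GaussianBlur(a,(0,0),1.2)-cv2.GaussianBlur(m.astype(np.float32),(0,0),1.2))**2).sum()
        return c
    x0=[x0[0],x0[1],x0[3]*100] if flat else [x0[0],x0[1],x0[2],x0[3]*100]
    sim=np.vstack([x0]+[np.array(x0)+8*np.eye(len(x0))[i] for i in range(len(x0))])
    o=minimize(cost,x0,method='Nelder-Mead',options=dict(initial_simplex=sim,xatol=.05,fatol=.01))
    return np.round(o.x,2),round(o.fun,1)
if __name__=='__main__':
    V={}
    for n in('top','side'):
        s=snap(n)
        for k in DIM:
            d=[x for x in r.silhouettes(n,f'spanner_{k}_mid')]
            for x in d[:3]:
                m=x['pixels'];v,u=np.nonzero(m); print(n,k,round(x['conf'],2),m.sum(),u.min(),u.max(),v.min(),v.max())
            V[n,k]=(s,d)
    x0=dict(mid=(524,165,56,.37,0),small=(504,-220,3,-.7,1),large=(505,-367,3,-.7,1))
    for k in DIM:
        vs={n:(V[n,k][0],V[n,k][1][0]['pixels']) for n in('top','side') if V[n,k][1]}
        for c in (['top'],['side'],['top','side']):
            if all(n in vs for n in c): print(k,c,*fit(k,[vs[n] for n in c],x0[k],x0[k][4]))
    for q in('rack','oil_can','pipe_coupling'):
        for n in('top','side'):
            d=r.silhouettes(n,q)
            if d: v,u=np.nonzero(d[0]['pixels']); print(q,n,round(d[0]['conf'],2),u.min(),u.max(),v.min(),v.max())
E
python3 fit.py
```

```text
top large 0.89 722 389 454 173 253
top mid 0.62 372 197 267 195 228
top mid 0.4 691 389 454 173 253
top mid 0.36 137 389 406 206 222
top small 0.66 204 351 392 195 238
side large 0.77 763 307 384 279 346
side mid 0.6 169 306 339 161 195
side small 0.52 212 316 354 252 288
side small 0.22 334 309 355 148 194
large ['top'] [ 511.35 -366.27  -95.59] 62.1
large ['side'] [ 513.39 -362.83  -95.02] 63.2
large ['top', 'side'] [ 512.71 -364.78  -95.37] 138.0
mid ['top'] [520.8  168.84  58.49  34.44] 70.9
mid ['side'] [522.23 169.39  56.72  34.17] 16.2
mid ['top', 'side'] [520.68 169.51  57.65  33.83] 87.3
small ['top'] [ 506.58 -219.9   -85.16] 21.2
small ['side'] [ 508.75 -215.91  -83.69] 10.5
small ['top', 'side'] [ 507.8  -218.04  -84.63] 35.3
rack top 0.92 200 270 162 231
rack side 0.94 305 362 149 205
oil_can top 0.71 305 345 237 261
oil_can side 0.55 287 311 177 254
pipe_coupling top 0.53 388 407 205 222
pipe_coupling side 0.87 333 349 272 295
```

```bash
cat >> h.py <<'E'
def cur():
    s=r.sense(); return np.array(s['position'])*1000, Ro.from_rotvec(s['tool_rot']).as_matrix()
def plan(p0,R0,p1,R1,vm=25,wm=5,n=None):
    """equal rows (mm, deg) taking pose0 to pose1; rounded; returns n,d,w and end error"""
    w=Ro.from_matrix(R0.T@R1).as_rotvec(degrees=True); dp=R0.T@(np.array(p1)-p0)
    n=n or int(max(np.ceil(np.linalg.norm(dp)/vm),np.ceil(np.linalg.norm(w)/wm),1))
    w=np.round(w/n,2); Rr=Ro.from_rotvec(w,degrees=True).as_matrix()
    A=sum(np.linalg.matrix_power(Rr,i) for i in range(n)); d=np.round(np.linalg.solve(A,dp),1)
    pe=p0+R0@A@d; Re=R0@np.linalg.matrix_power(Rr,n)
    print('n',n,'d',d.tolist(),'w',w.tolist(),'err',np.round(pe-p1,1)); return pe,Re
E
python3 - <<'E'
from h import *
p,R=cur(); print(p,np.round(R,3))
psi=.34; F=rackR(psi); xs,ys,n=F.T
for sg in(1,-1):
    G=np.c_[-n,sg*xs,np.cross(-n,sg*xs)]; print(sg,np.round(G,3).tolist(),Ro.from_matrix(R.T@G).as_rotvec(degrees=True).round(1))
s=snap('top')
PL=np.array([520.7,169.5,57.6])+3*xs
mid=onz(s,[214.5,168.5],.13)*1000
print('topbar mid in face frame',(mid-PL)@F)
for z in(0,.1): print('vise',onz(s,[[70,290],[65,350],[110,150],[85,200],[65,310]],z).round(2).tolist())
s=snap('side')
print('side topbar mid', proj(s,mid/1000), 'PL',PL)
E
```

```text
[244.38767452 575.21688475 222.68956018] [[-0.     0.391  0.92 ]
 [ 0.     0.92  -0.391]
 [-1.     0.    -0.   ]]
1 [[0.541, 0.772, 0.333], [0.191, 0.273, -0.943], [-0.819, 0.574, -0.0]] [ 46.  -14.5  32.9]
-1 [[0.541, -0.772, -0.333], [0.191, -0.273, 0.943], [-0.819, -0.574, 0.0]] [-127.5  -40.2  -17.7]
topbar mid in face frame [[131.776534    -5.72102651  -5.98746485]]
vise [[0.32, 0.63, 0.0], [0.15, 0.64, 0.0], [0.71, 0.53, 0.0], [0.57, 0.6, 0.0], [0.26, 0.65, 0.0]]
vise [[0.32, 0.59, 0.1], [0.17, 0.6, 0.1], [0.69, 0.49, 0.1], [0.56, 0.55, 0.1], [0.27, 0.6, 0.1]]
side topbar mid [[350.08547917 150.11727504]] PL [523.01677823 170.3195299   59.32072931]
```

```bash
cat >> h.py <<'E'
PSI=.34; F=rackR(PSI); XS,YS,N=F.T; G=np.c_[-N,XS,np.cross(-N,XS)]
PL=np.array([520.7,169.5,57.6])+3*XS
E
python3 - <<'E'
from h import *
p,R=cur(); p2=p+[0,0,60]
plan(p2,R,PL-3*XS+80*N,G,n=19)
E
```

```text
n 19 d [7.2, -9.5, 24.3] w [2.42, -0.76, 1.73] err [-0.2  0.5 -0.3]
```

>>> {"method": "arm_command", "body": {"motion": [{"delta_pos": [-20,0,0],"angular": [0,0,0],"gripper": 0.27},{"delta_pos": [-20,0,0],"angular": [0,0,0],"gripper": 0.27},{"delta_pos": [-20,0,0],"angular": [0,0,0],"gripper": 0.27}]}}

```text
t: 2.8
position: [0.2443, 0.5751, 0.2832]
tool_rot: [0.315, 1.548, -0.316]
force: [0.3, 0.2, 0.2]
gripper_width: 0.0672
```

>>> {"method": "arm_command", "body": {"motion": [{"delta_pos": [7.2,-9.5,24.3],"angular": [2.42,-0.76,1.73],"gripper": 0.27},{"delta_pos": [7.2,-9.5,24.3],"angular": [2.42,-0.76,1.73],"gripper": 0.27},{"delta_pos": [7.2,-9.5,24.3],"angular": [2.42,-0.76,1.73],"gripper": 0.27},{"delta_pos": [7.2,-9.5,24.3],"angular": [2.42,-0.76,1.73],"gripper": 0.27},{"delta_pos": [7.2,-9.5,24.3],"angular": [2.42,-0.76,1.73],"gripper": 0.27},{"delta_pos": [7.2,-9.5,24.3],"angular": [2.42,-0.76,1.73],"gripper": 0.27},{"delta_pos": [7.2,-9.5,24.3],"angular": [2.42,-0.76,1.73],"gripper": 0.27},{"delta_pos": [7.2,-9.5,24.3],"angular": [2.42,-0.76,1.73],"gripper": 0.27},{"delta_pos": [7.2,-9.5,24.3],"angular": [2.42,-0.76,1.73],"gripper": 0.27},{"delta_pos": [7.2,-9.5,24.3],"angular": [2.42,-0.76,1.73],"gripper": 0.27},{"delta_pos": [7.2,-9.5,24.3],"angular": [2.42,-0.76,1.73],"gripper": 0.27},{"delta_pos": [7.2,-9.5,24.3],"angular": [2.42,-0.76,1.73],"gripper": 0.27},{"delta_pos": [7.2,-9.5,24.3],"angular": [2.42,-0.76,1.73],"gripper": 0.27},{"delta_pos": [7.2,-9.5,24.3],"angular": [2.42,-0.76,1.73],"gripper": 0.27},{"delta_pos": [7.2,-9.5,24.3],"angular": [2.42,-0.76,1.73],"gripper": 0.27},{"delta_pos": [7.2,-9.5,24.3],"angular": [2.42,-0.76,1.73],"gripper": 0.27},{"delta_pos": [7.2,-9.5,24.3],"angular": [2.42,-0.76,1.73],"gripper": 0.27},{"delta_pos": [7.2,-9.5,24.3],"angular": [2.42,-0.76,1.73],"gripper": 0.27},{"delta_pos": [7.2,-9.5,24.3],"angular": [2.42,-0.76,1.73],"gripper": 0.27},{"delta_pos": [0,0,0],"angular": [0,0,0],"gripper": 0.27}]}}

```text
t: 4.8
position: [0.4791, 0.1713, 0.1603]
tool_rot: [1.215, 1.032, -0.513]
force: [-0.3, 0.1, -0.3]
gripper_width: 0.0235
```

```bash
python3 - <<'E'
from h import *
p,R=cur(); s=r.sense(); print(s['q'].round(2),s['t'],s['force'].round(1))
print(((p-PL)@F).round(1)); 
P=PL-3*XS-8*N; q,Q=plan(p,R,PL-3*XS+40*N,G,n=2); plan(q,Q,P,G,n=3)
s=snap('side','s1.png'); c=cv2.imread('pics/s1.png')[110:230,270:430]
t=snap('top','t1.png'); d=cv2.imread('pics/t1.png')[140:260,160:320]
for i,v in((s,c),(t,d)): pass
cv2.imwrite('pics/c1.png',np.hstack([cv2.resize(v,(400,300),interpolation=2) for v in(c,d)]))
E
```

```text
[ 0.29  0.22  2.28  0.4   0.11 -0.47] 4.8 [-0.3  0.1 -0.3]
[ 24.3  15.6 106.3]
n 2 d [33.7, -12.0, 8.0] w [0.87, -0.57, 2.05] err [ 0.  -0.   0.1]
n 3 d [16.0, -0.0, -0.0] w [-0.0, -0.0, 0.0] err [ 0.  -0.   0.1]
```

View pics/c1.png

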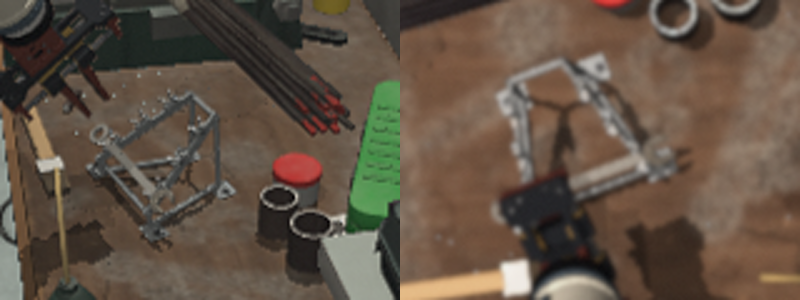

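```bash
python3 - <<'E'
from h import *
import json,itertools
s=r.sense(); D=[([1.15,.4235,1.6305,0,1.089,-.019],[.2444,.5752,.2227],[.314,1.548,-.316])]
D.append((np.array(s['q']).tolist(),np.array(s['position']).tolist(),np.array(s['tool_rot']).tolist()))
json.dump(D,open('D.json','w')); print(D[1])
# orientation: R=Rz(q1)Ry(q2+q3)Rz(s4 q4)Ry(q5)Rz(s6 q6) * C ; C const maps tool axes
def RR(q,s4,s6): return Ro.from_euler('ZYZYZ'[:3],[q[0],q[1]+q[2],s4*q[3]]).as_matrix()@Ro.from_euler('YZ',[q[4],s6*q[5]]).as_matrix()
for s4,s6 in itertools.product((1,-1),(1,-1)):
    C=[RR(q,s4,s6).T@Ro.from_rotvec(w).as_matrix() for q,p,w in D]
    print(s4,s6,np.round(Ro.from_matrix(C[0].T@C[1]).magnitude(),4)); 
print(np.round(C[0],3))
E
```

```text
([0.296951195795861, 0.2211288426165857, 2.2827940386658594, 0.39211195952711636, 0.1086993100660391, -0.46022983102561243], [0.4787356659402526, 0.17236159003877993, 0.16023487468161193], [1.2133310814447678, 1.0330816502436746, -0.5118331437769055])
1 1 0.0003
1 -1 0.8822
-1 1 0.7845
-1 -1 0.1316
[[-0.    -0.999 -0.038]
 [-0.     0.038 -0.999]
 [ 1.    -0.    -0.   ]]
```

>>> {"method": "arm_command", "body": {"motion": [{"delta_pos": [-15,0,0],"angular": [0,0,-3]},{"delta_pos": [-20,0,0],"angular": [0,0,-5]},{"delta_pos": [-20,0,0],"angular": [0,0,-5]},{"delta_pos": [0,0,0],"angular": [0,0,0]}]}}

```text
invalid input at $.motion[0]: expected keys delta_pos, angular, gripper
```

```bash
cat > kin.py <<'E'
from h import *
import json
from scipy.optimize import least_squares
C0=np.array([[0,-1,0],[0,0,-1],[1,0,0]],float)
def fkR(q): return Ro.from_euler('ZYZ',[q[0],q[1]+q[2],q[3]]).as_matrix()@Ro.from_euler('YZ',[q[4],q[5]]).as_matrix()@C0
def fkp(q,k):
    a0,h,L1,L2,d=k[:5]; a,b=q[1],q[1]+q[2]
    rr=a0+L1*np.sin(a)+L2*np.sin(b); z=h+L1*np.cos(a)+L2*np.cos(b)
    return np.array([rr*np.cos(q[0]),rr*np.sin(q[0]),z])+d*fkR(q)[:,0]
def add():
    D=json.load(open('D.json')); s=r.sense(); D.append([np.array(s[x]).tolist() for x in('q','position','tool_rot')]); json.dump(D,open('D.json','w'))
def fitk():
    D=json.load(open('D.json'))
    o=least_squares(lambda k:np.concatenate([(fkp(q,k)-p)*1000 for q,p,w in D]+[[k[0]*2]]),[0,.27,.48,.48,.23])
    return o.x,np.abs(o.fun[:-1]).max()
LO=np.array([-3,-.9,.09,-1.31,.11,-2.54]);HI=np.array([3,2.11,2.58,4.45,2.69,2.54])
def ik(p,R,k,q0):
    f=lambda q:np.r_[(fkp(q,k)-np.array(p)/1000)*10,(Ro.from_matrix(fkR(q).T@R)).as_rotvec()*3]
    o=least_squares(f,np.clip(q0,LO+.01,HI-.01),bounds=(LO,HI)); return o.x,np.linalg.norm(o.fun)
def lean(deg): return Ro.from_rotvec([0,deg,0],degrees=True).as_matrix()
E
python3 - <<'E'
from kin import *
add(); k,e=fitk(); print(k.round(4),e)
D=json.load(open('D.json')); print(np.round(D[-1][0],3))
print(np.round(Ro.from_matrix(fkR(D[0][0]).T@Ro.from_rotvec(D[0][2]).as_matrix()).magnitude(),4))
for L in(-25,-18,-12,0,12,18,25):
  for up in(0,52,100):
    for h in(-8,60):
      best=min((ik(PL+up*XS+h*N,G@lean(L),k,q0) for q0 in([.3,.3,2.2,.3,.3,0],[.3,.3,2.2,1.6,.3,-1.6],[.3,.3,2.2,2.2,.3,-2.2])),key=lambda x:x[1])
      print(L,up,h,best[0].round(2),round(best[1],3))
E
```

```text
[-0.4536  0.0289  1.203   0.6605  0.596 ] 10.844891458722694
[ 0.297  0.221  2.283  0.392  0.109 -0.46 ]
0.0003
-25 0 -8 [ 1.11  0.46  2.28 -1.26  0.77  2.02] 0.0
-25 0 60 [ 1.2   0.4   2.27 -1.12  0.84  1.93] 0.0
-25 52 -8 [ 1.03  0.45  2.21 -1.24  0.77  1.89] 0.0
-25 52 60 [ 1.1   0.39  2.21 -1.12  0.83  1.82] 0.0
-25 100 -8 [ 0.97  0.44  2.15 -1.22  0.76  1.78] 0.0
-25 100 60 [ 1.03  0.38  2.15 -1.11  0.82  1.71] 0.0
-18 0 -8 [ 0.99  0.42  2.29 -1.31  0.64  1.94] 0.156
-18 0 60 [ 1.07  0.35  2.32 -1.28  0.67  1.95] 0.0
-18 52 -8 [ 0.9   0.4   2.23 -1.31  0.61  1.83] 0.098
-18 52 60 [ 0.97  0.34  2.25 -1.25  0.65  1.81] 0.0
-18 100 -8 [ 0.84  0.4   2.19 -1.31  0.58  1.75] 0.032
-18 100 60 [ 0.9   0.33  2.19 -1.2   0.63  1.68] 0.0
-12 0 -8 [ 0.82  0.38  2.27 -1.31  0.47  1.76] 0.31
-12 0 60 [ 0.91  0.31  2.32 -1.31  0.52  1.82] 0.151
-12 52 -8 [ 0.74  0.37  2.23 -1.31  0.43  1.67] 0.215
-12 52 60 [ 0.8   0.3   2.26 -1.31  0.47  1.71] 0.074
-12 100 -8 [ 0.69  0.37  2.19 -1.31  0.41  1.61] 0.122
-12 100 60 [ 0.74  0.3   2.22 -1.3   0.44  1.63] 0.0
0 0 -8 [ 0.16  0.35  2.37  2.38  0.2 
[... 492 characters left out ...]
9  0.37  2.21  1.43  0.44 -1.8 ] 0.0
12 100 60 [-0.14  0.3   2.21  1.25  0.49 -1.64] 0.0
18 0 -8 [-0.37  0.43  2.31  1.38  0.64 -2.06] 0.0
18 0 60 [-0.47  0.36  2.3   1.21  0.71 -1.95] 0.0
18 52 -8 [-0.29  0.41  2.24  1.34  0.63 -1.92] 0.0
18 52 60 [-0.36  0.34  2.23  1.19  0.69 -1.81] 0.0
18 100 -8 [-0.23  0.4   2.18  1.29  0.61 -1.78] 0.0
18 100 60 [-0.29  0.34  2.17  1.16  0.67 -1.69] 0.0
25 0 -8 [-0.49  0.47  2.25  1.2   0.8  -2.  ] 0.0
25 0 60 [-0.57  0.41  2.24  1.07  0.87 -1.93] 0.0
25 52 -8 [-0.41  0.46  2.19  1.19  0.8  -1.89] 0.0
25 52 60 [-0.48  0.4   2.18  1.08  0.86 -1.82] 0.0
25 100 -8 [-0.34  0.45  2.13  1.17  0.79 -1.78] 0.0
25 100 60 [-0.41  0.39  2.12  1.07  0.86 -1.72] 0.0
```

>>> {"method": "arm_command", "body": {"motion": [{"delta_pos": [-15,0,0],"angular": [0,0,-3],"gripper": 0.27},{"delta_pos": [-20,0,0],"angular": [0,0,-5],"gripper": 0.27},{"delta_pos": [-20,0,0],"angular": [0,0,-5],"gripper": 0.27},{"delta_pos": [0,0,0],"angular": [0,0,0],"gripper": 0.27}]}}

```text
t: 5.3
position: [0.4588, 0.1647, 0.2121]
tool_rot: [1.103, 1.172, -0.681]
force: [0.7, 0.3, -0.0]
gripper_width: 0.0236
```

```bash
python3 -c "
from kin import *
add();print(fitk());print(r.sense()['q'].round(3),r.sense()['qvel'].round(3))"
```

```text
(array([0.04156707, 0.12523983, 0.5531987 , 0.39951564, 0.2181174 ]), np.float64(14.823318977607553))
[ 0.307  0.111  2.142  0.038  0.57  -0.102] [-0.005  0.032  0.086  0.059 -0.17  -0.062]
```

>>> {"method": "arm_command", "body": {"motion": [{"delta_pos": [10,0,0],"angular": [0,5,0],"gripper": 0.27},{"delta_pos": [10,0,0],"angular": [0,5,0],"gripper": 0.27},{"delta_pos": [10,0,0],"angular": [0,5,0],"gripper": 0.27},{"delta_pos": [0,0,0],"angular": [0,0,0],"gripper": 0.27}]}}

```text
t: 5.7
position: [0.4624, 0.1678, 0.1782]
tool_rot: [1.216, 1.395, -0.561]
force: [0.2, -0.5, -0.5]
gripper_width: 0.0236
```

```bash
python3 - <<'E'
from kin import *
add(); D=json.load(open('D.json'))
del D[2]; json.dump(D,open('D.json','w'))
k,e=fitk(); print(k.round(4),e)
for q,p,w in D: print(np.round(q,3),np.round(p,4),((fkp(q,k)-p)*1000).round(1))
E
```

```text
[-0.082   0.1985  0.6462  0.4939  0.3285] 16.22130398994326
[ 1.15   0.424  1.63   0.     1.089 -0.019] [0.2444 0.5752 0.2227] [ 9.1 -8.8  6.9]
[ 0.297  0.221  2.283  0.392  0.109 -0.46 ] [0.4787 0.1724 0.1602] [ 16.2  -6.7 -10.2]
[ 0.307  0.111  2.142  0.038  0.57  -0.102] [0.4588 0.1647 0.2121] [ -6.9 -14.3   5.2]
[ 0.121  0.221  2.137  0.574  0.629 -0.739] [0.4624 0.1678 0.1782] [ 2.4 -5.6 -1.9]
```

```bash
python3 - <<'E'
import re
t=open('kin.py').read()
a=t.index('def fkp'); b=t.index('def add')
t=t[:a]+'''def fkp(q,k):
    a0,h,L1,L2,d,y0,e,w=k; a,b=q[1],q[1]+q[2]
    rr=a0+L1*np.sin(a)+L2*np.sin(b)+e*np.cos(b); z=h+L1*np.cos(a)+L2*np.cos(b)-e*np.sin(b)
    W=Ro.from_euler('ZYZ',[q[0],b,q[3]]).as_matrix()
    return Ro.from_euler('Z',q[0]).apply([rr,y0,z])+d*fkR(q)[:,0]+W@[0,w,0]
'''+t[b:]
a=t.index('    o=least'); b=t.index('    return o.x,np.abs')
t=t[:a]+'''    x0=np.array([0,.27,.48,.48,.23,.01,0,0])
    o=least_squares(lambda k:np.concatenate([(fkp(q,k)-p)*1000 for q,p,w in D]+[(k-x0)*3]),x0)
'''+t[b:].replace('o.fun[:-1]','o.fun[:-8]')
open('kin.py','w').write(t)
E
python3 - <<'E'
from kin import *
D=json.load(open('D.json'))
k,e=fitk(); print(k.round(4),e)
for q,p,w in D: print(((fkp(q,k)-p)*1000).round(1))
E
```

```text
[-1.600e-03  3.128e-01  5.642e-01  4.867e-01  3.099e-01  1.180e-02
  7.740e-02  1.000e-04] 0.18094039422572594
[-0.  -0.  -0.1]
[-0.1 -0.  -0.1]
[ 0.  -0.   0.2]
[0.1 0.  0.1]
```

```bash
python3 - <<'E'
from kin import *
k,e=fitk(); json.dump(k.tolist(),open('k.json','w'))
q0=np.array(r.sense()['q'])
S=([.3,.3,2.2,.3,.3,0],[.3,.3,2.2,1.6,.3,-1.6],[.3,.3,2.2,2.2,.3,-2.2])
for L in(-20,-14,0,14,20):
  for up in(0,52,100):
    for h in(-8,60):
      b=min((ik(PL+up*XS+h*N,G@lean(L),k,s) for s in S),key=lambda x:x[1]); print(L,up,h,b[0].round(2),round(b[1],3))
# bench grasps, lean
for nm,c,psi in(('small',[507.8,-218,3],-.846),('large',[512.7,-364.8,3],-.954)):
  Rb=rackR(psi,0); x,y,z=Rb.T; Gb=np.c_[-z,x,np.cross(-z,x)]
  for L in(-20,0,14,20):
    b=min((ik(np.array(c),Gb@lean(L),k,s) for s in [[-.5,.5,1.6,.3,1,0],[-.5,.5,1.6,-.3,1,0]]),key=lambda x:x[1]); print(nm,L,b[0].round(2),round(b[1],3))
E
```

```text
-20 0 -8 [ 0.54  0.54  2.11 -1.31  0.45  1.54] 0.508
-20 0 60 [ 0.56  0.38  2.22 -1.31  0.47  1.54] 0.36
-20 52 -8 [ 0.52  0.52  2.06 -1.31  0.45  1.49] 0.33
-20 52 60 [ 0.54  0.37  2.16 -1.31  0.46  1.49] 0.187
-20 100 -8 [ 0.51  0.51  2.01 -1.31  0.45  1.46] 0.169
-20 100 60 [ 0.52  0.37  2.1  -1.31  0.46  1.45] 0.031
-14 0 -8 [ 0.46  0.5   2.14 -1.31  0.3   1.45] 0.513
-14 0 60 [ 0.47  0.35  2.24 -1.31  0.31  1.44] 0.358
-14 52 -8 [ 0.45  0.49  2.08 -1.31  0.3   1.42] 0.323
-14 52 60 [ 0.46  0.35  2.18 -1.31  0.31  1.42] 0.173
-14 100 -8 [ 0.44  0.49  2.03 -1.31  0.3   1.4 ] 0.153
-14 100 60 [ 0.46  0.35  2.13 -1.31  0.32  1.4 ] 0.009
0 0 -8 [ 0.22  0.52  2.22  2.44  0.19 -2.54] 0.267
0 0 60 [ 0.23  0.36  2.31  2.45  0.14 -2.54] 0.137
0 52 -8 [ 0.26  0.49  2.16  2.47  0.12 -2.54] 0.116
0 52 60 [ 0.25  0.35  2.25  2.47  0.11 -2.54] 0.084
0 100 -8 [ 0.26  0.49  2.11  2.48  0.11 -2.54] 0.114
0 100 60 [ 0.27  0.32  2.13  0.43  0.11 -0.48] 0.062
14 0 -8 [ 0.08  0.58  2.23  2.05  0.44 -2.32] 0.0
14 0 60 [ 0.05  0.41  2.31  1.81  0.41 -2.09] 0.0
14 52 -8 [ 0.11  0.53  2.14  1.78  0.38 -2
[... 177 characters left out ...]
1  0.61  2.2   1.82  0.54 -2.17] 0.0
20 0 60 [-0.02  0.44  2.28  1.64  0.54 -1.99] 0.0
20 52 -8 [ 0.04  0.56  2.12  1.63  0.51 -1.91] 0.0
20 52 60 [ 0.01  0.4   2.19  1.45  0.52 -1.73] 0.0
20 100 -8 [ 0.07  0.53  2.03  1.44  0.5  -1.68] 0.0
20 100 60 [ 0.04  0.38  2.1   1.28  0.53 -1.52] 0.0
small -20 [-0.27  0.74  1.77 -0.38  0.87  0.86] 0.0
small 0 [-0.43  0.66  1.89  0.    0.6   0.42] 0.0
small 14 [-0.56  0.65  1.95  0.49  0.52 -0.13] 0.0
small 20 [-0.62  0.66  1.97  0.71  0.54 -0.39] 0.0
large -20 [-0.49  0.8   1.61 -0.39  0.94  0.73] 0.0
large 0 [-0.64  0.73  1.71  0.    0.7   0.32] 0.0
large 14 [-0.75  0.72  1.76  0.4   0.65 -0.12] 0.0
large 20 [-0.8   0.73  1.77  0.58  0.67 -0.32] 0.0
```

```bash
cat >> kin.py <<'E'
K=json.load(open('k.json'))
GL=G@lean(20)
LIM=np.array([2.39,2.39,3.01,3.14,3.14,3.14])*.07
def go(p0,R0,p1,R1,n,q0=None):
    pe,Re=plan(p0,R0,p1,R1,n=n)
    w=Ro.from_matrix(R0.T@Re).as_rotvec(degrees=True)/n; Rr=Ro.from_rotvec(w,degrees=True).as_matrix()
    A=sum(np.linalg.matrix_power(Rr,i) for i in range(n)); d=np.linalg.solve(A,R0.T@(pe-p0))
    q=np.array(r.sense()['q']) if q0 is None else q0; p,R=p0,R0; m=0;zz=[]
    for i in range(n):
        p=p+R@d; R=R@Rr; qn,e=ik(p,R,K,q); m=np.maximum(m,np.abs(qn-q)/LIM); q=qn; zz.append(p[2])
        if e>1e-3: print('IK fail row',i,e)
    print('  frac',m.round(2),'end q',q.round(2),'minz',round(min(zz)))
    return pe,Re,q
E
python3 - <<'E'
from kin import *
p,R=cur(); S=PL-3*XS
print(p.round(1))
for n in(6,9):
  a=go(p,R,S+45*N,GL,n)
b=go(a[0],a[1],S+7*GL[:,0],GL,4,a[2])
E
```

```text
[462.4 167.8 178.2]
n 6 d [13.3, -1.5, 7.2] w [-0.55, 0.73, 2.84] err [-0.1  0.1 -0.3]
  frac [0.15 0.34 0.15 1.   0.29 1.15] end q [-0.02  0.48  2.27  1.7   0.54 -2.05] minz 94
n 9 d [8.8, -1.1, 4.8] w [-0.37, 0.49, 1.9] err [-0.4  0.   0. ]
  frac [0.1  0.23 0.1  0.67 0.2  0.77] end q [-0.02  0.48  2.27  1.7   0.54 -2.06] minz 95
n 4 d [12.4, 0.1, 3.9] w [-0.0, -0.01, -0.01] err [ 0.2  0.2 -0. ]
  frac [0.05 0.19 0.07 0.18 0.   0.16] end q [ 0.01  0.61  2.21  1.84  0.54 -2.18] minz 52
```

>>> {"method": "arm_command", "body": {"motion": [{"delta_pos": [8.8,-1.1,4.8],"angular": [-0.37,0.49,1.9],"gripper": 0.27},{"delta_pos": [8.8,-1.1,4.8],"angular": [-0.37,0.49,1.9],"gripper": 0.27},{"delta_pos": [8.8,-1.1,4.8],"angular": [-0.37,0.49,1.9],"gripper": 0.27},{"delta_pos": [8.8,-1.1,4.8],"angular": [-0.37,0.49,1.9],"gripper": 0.27},{"delta_pos": [8.8,-1.1,4.8],"angular": [-0.37,0.49,1.9],"gripper": 0.27},{"delta_pos": [8.8,-1.1,4.8],"angular": [-0.37,0.49,1.9],"gripper": 0.27},{"delta_pos": [8.8,-1.1,4.8],"angular": [-0.37,0.49,1.9],"gripper": 0.27},{"delta_pos": [8.8,-1.1,4.8],"angular": [-0.37,0.49,1.9],"gripper": 0.27},{"delta_pos": [8.8,-1.1,4.8],"angular": [-0.37,0.49,1.9],"gripper": 0.27},{"delta_pos": [0,0,0],"angular": [0,0,0],"gripper": 0.27},{"delta_pos": [0,0,0],"angular": [0,0,0],"gripper": 0.27}]}}

```text
t: 6.8
position: [0.4953, 0.1631, 0.0964]
tool_rot: [1.377, 1.258, -0.264]
force: [0.9, -0.2, -0.4]
gripper_width: 0.0233
```

```bash
python3 - <<'E'
from kin import *
p,R=cur(); S=PL-3*XS
print(r.sense()['q'].round(3),((p-S)@F).round(1),Ro.from_matrix(GL.T@R).as_rotvec(degrees=True).round(2))
b=go(p,R,S+7*GL[:,0],GL,4)
E
```

```text
[-0.013  0.479  2.269  1.687  0.539 -2.045] [ 0.9  2.5 46.8] [-0.12  0.2  -0.08]
n 4 d [12.5, -0.2, 4.6] w [0.03, -0.05, 0.02] err [0.  0.  0.1]
  frac [0.04 0.19 0.07 0.18 0.01 0.17] end q [ 0.01  0.61  2.21  1.83  0.54 -2.18] minz 52
```

>>> {"method": "arm_command", "body": {"motion": [{"delta_pos": [12.5,-0.2,4.6],"angular": [0.03,-0.05,0.02],"gripper": 0.27},{"delta_pos": [12.5,-0.2,4.6],"angular": [0.03,-0.05,0.02],"gripper": 0.27},{"delta_pos": [12.5,-0.2,4.6],"angular": [0.03,-0.05,0.02],"gripper": 0.27},{"delta_pos": [12.5,-0.2,4.6],"angular": [0.03,-0.05,0.02],"gripper": 0.27},{"delta_pos": [0,0,0],"angular": [0,0,0],"gripper": 0.27},{"delta_pos": [0,0,0],"angular": [0,0,0],"gripper": 0.27}]}}

```text
t: 7.4
position: [0.5247, 0.1731, 0.0536]
tool_rot: [1.379, 1.251, -0.263]
force: [-0.3, 0.2, -0.4]
gripper_width: 0.0241
```

>>> {"method": "arm_command", "body": {"motion": [{"delta_pos": [0,0,0],"angular": [0,0,0],"gripper": 0.05},{"delta_pos": [0,0,0],"angular": [0,0,0],"gripper": 0.05},{"delta_pos": [0,0,0],"angular": [0,0,0],"gripper": 0.05},{"delta_pos": [0,0,0],"angular": [0,0,0],"gripper": 0.05}], "squeeze": 20}}

```text
t: 7.8
position: [0.5248, 0.1727, 0.0537]
tool_rot: [1.38, 1.25, -0.263]
force: [-3.8, -1.7, 6.8]
gripper_width: 0.0122
```

```bash
python3 - <<'E'
from kin import *
p,R=cur(); S=PL-3*XS; s=r.sense()
print(((p-7*GL[:,0]-S)@F).round(1),Ro.from_matrix(GL.T@R).as_rotvec(degrees=True).round(2),'force face',(s['force']@F).round(1),s['torque'].round(2),s['gripper_width'])
print('row 1mm along XS in tool', (R.T@XS).round(3),'N',(R.T@N).round(3),'Y',(R.T@YS).round(3))
E
```

```text
[ 1.8 -0.8  0.5] [-0.07 -0.    0.29] force face [ 0.5 -0.4  7.9] [0.04 0.31 0.18] 0.012199982501495564
row 1mm along XS in tool [0.005 1.    0.001] N [-0.94   0.005 -0.342] Y [ 0.342 -0.001 -0.94 ]
```

>>> {"method": "arm_command", "body": {"motion": [{"delta_pos": [0,1,0],"angular": [0,0,0],"gripper": 0.05},{"delta_pos": [0,1,0],"angular": [0,0,0],"gripper": 0.05},{"delta_pos": [0,0,0],"angular": [0,0,0],"gripper": 0.05}], "squeeze": 45}}

```text
t: 8.1
position: [0.5254, 0.173, 0.0542]
tool_rot: [1.379, 1.251, -0.264]
force: [-6.3, -3.7, 3.8]
gripper_width: 0.0115
```

>>> {"method": "arm_command", "body": {"motion": [{"delta_pos": [0,1,0],"angular": [0,0,0],"gripper": 0.05},{"delta_pos": [0,1,0],"angular": [0,0,0],"gripper": 0.05},{"delta_pos": [0,0,0],"angular": [0,0,0],"gripper": 0.05}]}}

```text
t: 8.4
position: [0.5269, 0.1736, 0.0553]
tool_rot: [1.379, 1.252, -0.264]
force: [-5.4, -3.0, 3.7]
gripper_width: 0.0115
```

```bash
cat >> kin.py <<'E'
def rep(dep=7):
    p,R=cur(); s=r.sense(); 
    print('t',round(s['t'],2),'grip pt in face',((p+R[:,0]*-dep-PL)@F).round(2),'rot err',Ro.from_matrix(GL.T@R).as_rotvec(degrees=True).round(2),'F',(np.array(s['force'])@F).round(1),'M',(np.array(s['torque'])@F).round(2),'w',round(s['gripper_width']*1000,1))
    return p,R
E
python3 -c "
from kin import *
rep()"
```

```text
t 8.4 grip pt in face [ 1.54 -0.56  0.56] rot err [-0.05  0.    0.17] F [-2.9 -1.1  6.6] M [0.21 0.71 0.28] w 11.5
```

>>> {"method": "arm_command", "body": {"motion": [{"delta_pos": [0,1,0],"angular": [0,0,0],"gripper": 0.05},{"delta_pos": [0,1,0],"angular": [0,0,0],"gripper": 0.05},{"delta_pos": [0,0,0],"angular": [0,0,0],"gripper": 0.05}]}}

```text
t: 8.7
position: [0.5284, 0.1742, 0.0564]
tool_rot: [1.379, 1.252, -0.264]
force: [-5.4, -2.1, 3.0]
gripper_width: 0.0123
```

```bash
python3 -c "
from kin import *
rep()"
```

```text
t 8.7 grip pt in face [ 3.53 -0.55  0.57] rot err [-0.05  0.01  0.17] F [-3.  -0.2  5.8] M [0.17 0.73 0.29] w 12.3
```

>>> {"method": "arm_command", "body": {"motion": [{"delta_pos": [0,1,0],"angular": [0,0,0],"gripper": 0.05},{"delta_pos": [0,1,0],"angular": [0,0,0],"gripper": 0.05},{"delta_pos": [0,0,0],"angular": [0,0,0],"gripper": 0.05}]}}

```text
t: 9.0
position: [0.5291, 0.1744, 0.057]
tool_rot: [1.378, 1.253, -0.266]
force: [-8.2, -3.4, 1.1]
gripper_width: 0.0116
```

```bash
python3 -c "
from kin import *
rep()"
```

```text
t 9.0 grip pt in face [ 4.44 -0.53  0.58] rot err [-0.04 -0.02  0.06] F [-6.7 -0.5  6. ] M [0.07 1.13 0.54] w 11.6
```

>>> {"method": "arm_command", "body": {"motion": [{"delta_pos": [0,-2,0],"angular": [0,0,0],"gripper": 0.05},{"delta_pos": [0,-2.4,0],"angular": [0,0,0],"gripper": 0.05},{"delta_pos": [0,0,0],"angular": [0,0,0],"gripper": 0.05},{"delta_pos": [-2.8,0,-1],"angular": [0,0,0],"gripper": 0.05},{"delta_pos": [-2.8,0,-1],"angular": [0,0,0],"gripper": 0.05},{"delta_pos": [0,0,0],"angular": [0,0,0],"gripper": 0.05}]}}

```text
t: 9.6
position: [0.5242, 0.1722, 0.0601]
tool_rot: [1.379, 1.25, -0.264]
force: [-1.2, -1.2, -1.4]
gripper_width: 0.0118
```

```bash
python3 -c "
from kin import *
rep()"
```

```text
t 9.6 grip pt in face [ 1.85 -1.    6.22] rot err [-0.07 -0.04  0.22] F [-2.1 -0.7 -0.3] M [-0.25  0.68  0.22] w 11.8
```

>>> {"method": "arm_command", "body": {"motion": [{"delta_pos": [-6,-0.5,-2.1],"angular": [0,0,0],"gripper": 0.05},{"delta_pos": [-9.4,0,-3.4],"angular": [0,0,0],"gripper": 0.05},{"delta_pos": [-9.4,0,-3.4],"angular": [0,0,0],"gripper": 0.05},{"delta_pos": [-9.4,0,-3.4],"angular": [0,0,0],"gripper": 0.05},{"delta_pos": [0,0,0],"angular": [0,0,0],"gripper": 0.05},{"delta_pos": [0,0,0],"angular": [0,0,0],"gripper": 0.05}]}}

```text
t: 10.2
position: [0.5049, 0.1651, 0.0901]
tool_rot: [1.38, 1.249, -0.263]
force: [-0.4, -0.8, -1.6]
gripper_width: 0.012
```

```bash
cat > ov.py <<'E'
from kin import *
import sys
def ov(name,dx=.8,dy=0,dots=True):
    out=[]
    for n,(x,y) in(('side',(290,130)),('top',(185,150))):
        s=snap(n); im=cv2.cvtColor(s['frame'],cv2.COLOR_RGB2BGR); k=4
        c=cv2.resize(im[y:y+75,x:x+100],None,fx=k,fy=k,interpolation=2)
        for up,hw in((0,64),(52,50.5),(100,38)):
            for sg in(1,-1):
                u=proj(s,(PL+(up+dx)*XS+(dy+sg*hw)*YS-2.4*N)/1000)[0]
                if dots: cv2.circle(c,tuple(np.round((u+.5-[x,y])*k).astype(int)),2,(0,0,255),-1)
        out.append(c)
    cv2.imwrite('pics/'+name,np.hstack(out))
if __name__=='__main__': rep(); ov(sys.argv[1],dy=float(sys.argv[2]))
E
python3 ov.py c2.png -4
```

```text
t 10.2 grip pt in face [ 2.17 -1.26 42.61] rot err [-0.09 -0.05  0.33] F [-1.4 -0.6 -0.9] M [-0.19  0.46  0.12] w 12.0
```

View pics/c2.png

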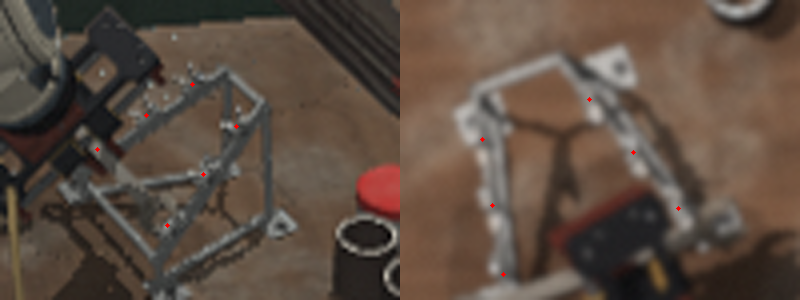

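```bash
python3 - <<'E'
from kin import *
for n in('top','side'):
    s=snap(n); d=r.silhouettes(n,'rack'); m=d[0]['pixels'].astype(np.float32)
    print(n,round(d[0]['conf'],2))
    ys=np.arange(-85,85.1,.5)
    for up in (40,52,64,76,88,100,110):
      for z in(-8,):
        X=(PL+(up+.8)*XS+ys[:,None]*YS+z*N)/1000; u=proj(s,X)
        v=cv2.remap(m,u[:,0].astype(np.float32)[None],u[:,1].astype(np.float32)[None],cv2.INTER_LINEAR)[0]>.5
        e=np.nonzero(np.diff(v.astype(int)))[0]; print(up,ys[e].tolist(), 'outer mid',(ys[e[0]]+ys[e[-1]])/2 if len(e) else None)
E
```

```text
top 0.8
40 [-70.5, -52.0, 37.0, 51.5] outer mid -9.5
52 [-66.5, -52.0, 34.5, 52.0] outer mid -7.25
64 [-64.5, -50.5, 30.0, 48.0] outer mid -8.25
76 [-61.5, -47.0, 25.5, 42.0] outer mid -9.75
88 [-59.5, -40.5, 23.0, 40.0] outer mid -9.75
100 [-75.5, -39.0, 15.0, 44.0] outer mid -15.75
110 [-79.5, -37.0, 13.0, 44.5] outer mid -17.5
side 0.77
40 [-74.0, -54.5, -43.5, -37.0, 29.5, 59.5] outer mid -7.25
52 [-70.5, -43.5, 29.0, 58.5] outer mid -6.0
64 [-70.0, -47.0, 26.0, 48.0] outer mid -11.0
76 [-70.0, -44.0, 23.0, 37.5] outer mid -16.25
88 [-60.0, -27.0, 19.5, 42.5] outer mid -8.75
100 [-59.5, -16.5, 16.0, 47.5] outer mid -6.0
110 [-76.0, -33.0, -16.0, -9.5, 10.0, 39.0] outer mid -18.5
```

```bash
cat >> kin.py <<'E'
F2=rackR(PSI+.012); X2,Y2,N2=F2.T; PC=PL+1.5*XS-8.5*YS
GL2=np.c_[-N2,X2,np.cross(-N2,X2)]@lean(20)
def rep2(dep=7):
    p,R=cur(); s=r.sense()
    print('t',round(s['t'],2),'grip in rack',((p-R[:,0]*dep-PC)@F2).round(2),'rot',Ro.from_matrix(GL2.T@R).as_rotvec(degrees=True).round(2),'F',(np.array(s['force'])@F2).round(1),'M',(np.array(s['torque'])@F2).round(2),'w',round(s['gripper_width']*1000,1))
    return p,R
def tgt(x,y,z,dep=7): return PC+F2@[x,y,z]+GL2[:,0]*dep
E
python3 - <<'E'
from kin import *
p,R=rep2()
a=go(p,R,tgt(52,-.6,25),GL2,5); go(a[0],a[1],tgt(52,-.6,13),GL2,2,a[2])
E
```

```text
t 10.5 grip in rack [ 0.12  7.76 41.91] rot [ 0.47 -0.41  0.44] F [-0.2 -0.1 -1. ] M [-0.18  0.4   0.16] w 12.2
n 5 d [2.7, 10.4, 2.7] w [-0.09, 0.08, -0.09] err [ 0.3 -0.1 -0.1]
  frac [0.03 0.02 0.11 0.2  0.02 0.24] end q [ 0.02  0.5   2.14  1.52  0.53 -1.83] minz 92
n 2 d [5.6, -0.1, 1.9] w [-0.01, 0.01, 0.0] err [-0.   0.1 -0.1]
  frac [0.02 0.08 0.03 0.07 0.01 0.07] end q [ 0.02  0.53  2.12  1.55  0.52 -1.86] minz 95
```

>>> {"method": "arm_command", "body": {"motion": [{"delta_pos": [2.7,10.4,2.7],"angular": [-0.09,0.08,-0.09],"gripper": 0.05},{"delta_pos": [2.7,10.4,2.7],"angular": [-0.09,0.08,-0.09],"gripper": 0.05},{"delta_pos": [2.7,10.4,2.7],"angular": [-0.09,0.08,-0.09],"gripper": 0.05},{"delta_pos": [2.7,10.4,2.7],"angular": [-0.09,0.08,-0.09],"gripper": 0.05},{"delta_pos": [2.7,10.4,2.7],"angular": [-0.09,0.08,-0.09],"gripper": 0.05},{"delta_pos": [0,0,0],"angular": [0,0,0],"gripper": 0.05},{"delta_pos": [0,0,0],"angular": [0,0,0],"gripper": 0.05}], "squeeze": 60}}

```text
t: 11.2
position: [0.5563, 0.1754, 0.1049]
tool_rot: [1.37, 1.262, -0.259]
force: [-0.5, -0.4, -1.5]
gripper_width: 0.0116
```

```bash
python3 - <<'E'
from kin import *
p,R=rep2()
go(p,R,tgt(52,-.6,12),GL2,2)
E
```

```text
t 11.2 grip in rack [51.74 -0.59 24.97] rot [ 0.01 -0.   -0.01] F [-1.3 -0.2 -0.9] M [-0.22  0.41  0.15] w 11.6
n 2 d [6.1, 0.1, 2.2] w [-0.0, 0.0, 0.01] err [-0.1  0.  -0. ]
  frac [0.02 0.09 0.03 0.07 0.01 0.07] end q [ 0.02  0.53  2.12  1.56  0.52 -1.87] minz 94
```

>>> {"method": "arm_command", "body": {"motion": [{"delta_pos": [6.1,0.1,2.2],"angular": [0,0,0],"gripper": 0.05},{"delta_pos": [6.1,0.1,2.2],"angular": [0,0,0],"gripper": 0.05},{"delta_pos": [2.8,0,1],"angular": [0,0,0],"gripper": 0.05},{"delta_pos": [2.8,0,1],"angular": [0,0,0],"gripper": 0.05},{"delta_pos": [0,0,0],"angular": [0,0,0],"gripper": 0.05}]}}

```text
t: 11.7
position: [0.5667, 0.1793, 0.0892]
tool_rot: [1.37, 1.262, -0.26]
force: [0.2, 0.3, -2.7]
gripper_width: 0.0118
```

```bash
python3 - <<'E'
from kin import *
rep2()
E
```

```text
t 11.7 grip in rack [51.88 -0.56  5.7 ] rot [ 0.03 -0.01 -0.04] F [-1.3  0.2 -2.3] M [-0.19  0.61  0.2 ] w 11.8
```

```bash
python3 - <<'E'
from ov import *
import ov as o
ov_=o.ov
import kin
o.PL=PC; o.XS,o.YS,o.N=X2,Y2,N2
ov_('c3.png',dx=0)
E
```

```text
(no output)
```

View pics/c3.png

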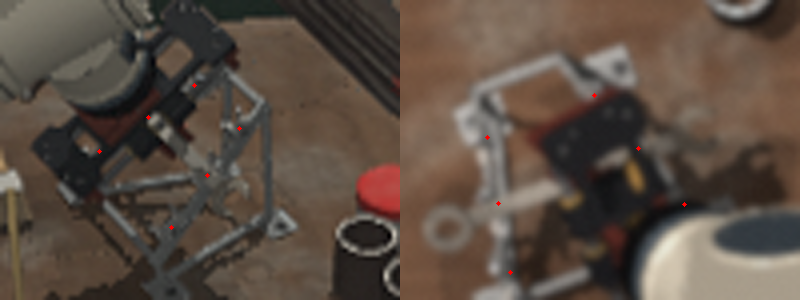

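>>> {"method": "arm_command", "body": {"motion": [{"delta_pos": [1.4,0,0.5],"angular": [0,0,0],"gripper": 0.05},{"delta_pos": [1.4,0,0.5],"angular": [0,0,0],"gripper": 0.05},{"delta_pos": [0,0,0],"angular": [0,0,0],"gripper": 0.05}]}}

```text
t: 12.1
position: [0.5686, 0.1797, 0.0872]
tool_rot: [1.37, 1.261, -0.259]
force: [-0.4, 0.1, -3.1]
gripper_width: 0.0117
```

>>> {"method": "arm_command", "body": {"motion": [{"delta_pos": [1.4,0,0.5],"angular": [0,0,0],"gripper": 0.05},{"delta_pos": [1.4,0,0.5],"angular": [0,0,0],"gripper": 0.05},{"delta_pos": [0,0,0],"angular": [0,0,0],"gripper": 0.05}]}}

```text
t: 12.4
position: [0.5699, 0.1802, 0.0853]
tool_rot: [1.371, 1.261, -0.259]
force: [-7.1, -4.4, 4.5]
gripper_width: 0.0117
```

```bash
python3 - <<'E'
from kin import *
rep2()
E
```

```text
t 12.4 grip in rack [52.27 -0.78  0.59] rot [ 0.03 -0.01  0.02] F [-4.1 -1.7  8.4] M [-0.02  0.84  0.23] w 11.7
```

>>> {"method": "arm_command", "body": {"motion": [{"delta_pos": [1.4,0,0.5],"angular": [0,0,0],"gripper": 0.05},{"delta_pos": [1.4,0,0.5],"angular": [0,0,0],"gripper": 0.05},{"delta_pos": [0,0,0],"angular": [0,0,0],"gripper": 0.05}]}}

```text
t: 12.7
position: [0.57, 0.1803, 0.085]
tool_rot: [1.373, 1.261, -0.257]
force: [-27.3, -21.9, 38.0]
gripper_width: 0.0114
```

```bash
python3 - <<'E'
from kin import *
rep2()
E
```

```text
t 12.7 grip in rack [52.27 -0.7   0.23] rot [0.04 0.06 0.14] F [ -5.4 -11.1  50.1] M [1.07 1.02 0.33] w 11.4
```

>>> {"method": "arm_command", "body": {"motion": [{"delta_pos": [-2.8,0,-1],"angular": [0,0,0],"gripper": 0.05},{"delta_pos": [-1.4,0,-0.5],"angular": [0,0,0],"gripper": 0.05},{"delta_pos": [0,0,0],"angular": [0,0,0],"gripper": 0.05}]}}

```text
t: 13.0
position: [0.5696, 0.1798, 0.0858]
tool_rot: [1.37, 1.261, -0.26]
force: [0.1, -1.1, -6.6]
gripper_width: 0.0118
```

```bash
python3 - <<'E'
from kin import *
rep2()
E
```

```text
t 13.0 grip in rack [52.3  -1.08  1.26] rot [ 0.02 -0.08 -0.02] F [-4.  -1.  -5.2] M [-0.68  0.9   0.32] w 11.8
```

>>> {"method": "arm_command", "body": {"motion": [{"delta_pos": [0.9,0,0.4],"angular": [0,0,0],"gripper": 0.05},{"delta_pos": [0,0,0],"angular": [0,0,0],"gripper": 0.26},{"delta_pos": [0,0,0],"angular": [0,0,0],"gripper": 0.26},{"delta_pos": [0,0,0],"angular": [0,0,0],"gripper": 0.26},{"delta_pos": [-8,0,0],"angular": [0,0,0],"gripper": 0.26},{"delta_pos": [-20,0,0],"angular": [0,0,0],"gripper": 0.26},{"delta_pos": [-25,0,0],"angular": [0,0,0],"gripper": 0.26},{"delta_pos": [-25,0,0],"angular": [0,0,0],"gripper": 0.26},{"delta_pos": [-25,0,0],"angular": [0,0,0],"gripper": 0.26}]}}

```text
t: 13.9
position: [0.5294, 0.1275, 0.1658]
tool_rot: [1.37, 1.261, -0.259]
force: [0.3, 0.2, 0.6]
gripper_width: 0.0229
```

```bash
python3 - <<'E'
from kin import *
from fit import fit
p,R=rep2()
vs=[]
for n in('top','side'):
    s=snap(n); d=r.silhouettes(n,'spanner_mid_mid')
    for x in d[:3]: v,u=np.nonzero(x['pixels']); print(n,round(x['conf'],2),x['pixels'].sum(),u.min(),u.max(),v.min(),v.max())
    if d: vs.append((s,d[0]['pixels']))
T=PC+52*X2
for V in([vs[0]],vs):
    o,c=fit('mid',V,(*T,PSI+.012),0); print(o,c,'in rack',((o[:3]-PC)@F2).round(1))
# bench approach for large
for nm,c,psi in(('large',[512.7,-364.8,3],-.954),('small',[507.8,-218,3],-.846)):
  Rb=rackR(psi,0); x,y,z=Rb.T; Gb=np.c_[-z,x,np.cross(-z,x)]@lean(20); print(nm,Ro.from_matrix(R.T@Gb).as_rotvec(degrees=True).round(1),(Gb[:,0]).round(3),np.array(c)-p)
E
```

```text
t 13.9 grip in rack [ 52.44 -36.27  98.8 ] rot [-0.   -0.02  0.01] F [0.7 0.1 0.3] M [-0.14  0.27  0.12] w 22.9
side 0.63 379 308 354 149 194
side 0.46 156 322 351 151 183
side 0.42 712 307 384 279 344
[593.77 208.61  94.14  -7.64] 233.4 in rack [ 83.8  20.1 -17.2]
[593.77 208.61  94.14  -7.64] 233.4 in rack [ 83.8  20.1 -17.2]
large [ 78.2 -22.8  -3.3] [ 0.279  0.198 -0.94 ] [ -16.6590966  -492.29060716 -162.80229622]
small [ 72.9 -20.9  -6.1] [ 0.256  0.227 -0.94 ] [ -21.5590966  -345.49060716 -162.80229622]
```

```bash
cat >> kin.py <<'E'
def bench(c,psi,off,L=14):
    Rb=rackR(psi,0); x,y,z=Rb.T; Gb=np.c_[-z,x,np.cross(-z,x)]@lean(L); return np.array([c[0],c[1],0])+off*y,Gb
E
python3 - <<'E'
from kin import *
p,R=cur()
b,Gb=bench([512.7,-364.8],-.954,10)
a=go(p,R,p+[-20,-30,125],R,5)
h=b+[0,0,3.6]-Gb[:,0]*90
for n in(18,20): a2=go(a[0],a[1],h,Gb,n,a[2])
a3=go(h,Gb,b+[0,0,12],Gb,4,a2[2])
E
```

```text
n 5 d [-23.8, 9.6, -4.1] w [0.0, 0.0, 0.0] err [ 0.  -0.  -0.2]
  frac [0.1  0.35 0.09 0.41 0.23 0.44] end q [-0.18  0.08  2.11  0.9   0.81 -1.24] minz 190
n 18 d [2.1, 3.6, 30.7] w [4.34, -1.55, -0.42] err [-0.4 -0.1 -0.3]
  frac [0.21 0.23 0.15 0.16 0.04 0.3 ] end q [-0.77  0.58  1.75  0.34  0.79 -0.06] minz 91
n 20 d [1.9, 3.4, 27.6] w [3.91, -1.39, -0.38] err [ 0.3 -0.1  0.2]
  frac [0.19 0.21 0.14 0.15 0.03 0.27] end q [-0.77  0.58  1.75  0.34  0.79 -0.06] minz 91
n 4 d [20.5, 0.0, -0.5] w [0.0, 0.0, 0.0] err [ 0.   0.  -0.2]
  frac [0.05 0.2  0.02 0.07 0.16 0.05] end q [-0.74  0.71  1.75  0.39  0.66 -0.1 ] minz 12
```

>>> {"method": "arm_command", "body": {"motion": [{"delta_pos": [-23.8,9.6,-4.1],"angular": [0,0,0],"gripper": 0.33},{"delta_pos": [-23.8,9.6,-4.1],"angular": [0,0,0],"gripper": 0.33},{"delta_pos": [-23.8,9.6,-4.1],"angular": [0,0,0],"gripper": 0.33},{"delta_pos": [-23.8,9.6,-4.1],"angular": [0,0,0],"gripper": 0.33},{"delta_pos": [-23.8,9.6,-4.1],"angular": [0,0,0],"gripper": 0.33}]}}

```text
t: 14.6
position: [0.51, 0.0984, 0.2897]
tool_rot: [1.37, 1.263, -0.259]
force: [0.7, 1.2, 0.1]
gripper_width: 0.0289
```

>>> {"method": "arm_command", "body": {"motion": [{"delta_pos": [2.1,3.6,30.7],"angular": [4.34,-1.55,-0.42],"gripper": 0.33},{"delta_pos": [2.1,3.6,30.7],"angular": [4.34,-1.55,-0.42],"gripper": 0.33},{"delta_pos": [2.1,3.6,30.7],"angular": [4.34,-1.55,-0.42],"gripper": 0.33},{"delta_pos": [2.1,3.6,30.7],"angular": [4.34,-1.55,-0.42],"gripper": 0.33},{"delta_pos": [2.1,3.6,30.7],"angular": [4.34,-1.55,-0.42],"gripper": 0.33},{"delta_pos": [2.1,3.6,30.7],"angular": [4.34,-1.55,-0.42],"gripper": 0.33},{"delta_pos": [2.1,3.6,30.7],"angular": [4.34,-1.55,-0.42],"gripper": 0.33},{"delta_pos": [2.1,3.6,30.7],"angular": [4.34,-1.55,-0.42],"gripper": 0.33},{"delta_pos": [2.1,3.6,30.7],"angular": [4.34,-1.55,-0.42],"gripper": 0.33},{"delta_pos": [2.1,3.6,30.7],"angular": [4.34,-1.55,-0.42],"gripper": 0.33},{"delta_pos": [2.1,3.6,30.7],"angular": [4.34,-1.55,-0.42],"gripper": 0.33},{"delta_pos": [2.1,3.6,30.7],"angular": [4.34,-1.55,-0.42],"gripper": 0.33},{"delta_pos": [2.1,3.6,30.7],"angular": [4.34,-1.55,-0.42],"gripper": 0.33},{"delta_pos": [2.1,3.6,30.7],"angular": [4.34,-1.55,-0.42],"gripper": 0.33},{"delta_pos": [2.1,3.6,30.7],"angular": [4.34,-1.55,-0.42],"gripper": 0.33},{"delta_pos": [2.1,3.6,30.7],"angular": [4.34,-1.55,-0.42],"gripper": 0.33},{"delta_pos": [2.1,3.6,30.7],"angular": [4.34,-1.55,-0.42],"gripper": 0.33},{"delta_pos": [2.1,3.6,30.7],"angular": [4.34,-1.55,-0.42],"gripper": 0.33},{"delta_pos": [0,0,0],"angular": [0,0,0],"gripper": 0.33},{"delta_pos": [0,0,0],"angular": [0,0,0],"gripper": 0.33}]}}

```text
t: 16.6
position: [0.5027, -0.3707, 0.0887]
tool_rot: [2.111, 0.677, -1.653]
force: [-0.8, 0.3, 0.4]
gripper_width: 0.0289
```

```bash
cat > see.py <<'E'
from kin import *
from fit import fit
import itertools
def see(k,x0,flat,minpx):
    vs={}
    for n in('top','side'):
        s=snap(n); d=r.silhouettes(n,f'spanner_{k}_mid')
        c=proj(s,np.array(x0[:3])/1000)[0]
        g=[x for x in d if x['pixels'].sum()>minpx and np.hypot(*(np.array(np.nonzero(x['pixels']))[::-1].mean(1)-c))<12]
        print(n,[(round(x['conf'],2),int(x['pixels'].sum())) for x in d],len(g))
        if g: vs[n]=(s,g[0]['pixels'])
    for V in [[n] for n in vs]+([list(vs)] if len(vs)>1 else []):
        o,c=fit(k,[vs[n] for n in V],x0,flat); print(k,V,o,c,'' if flat else ((o[:3]-PC)@F2).round(1))
E
python3 - <<'E'
from see import *
p,R=cur(); b,Gb=bench([512.7,-364.8],-.954,10)
print(p,'t',r.sense()['t'],r.sense()['force'].round(1))
see('mid',(*(PC+52*X2),PSI+.012),0,100)
see('large',(512.7,-364.8,3,-.954),1,500)
go(p,R,b+[0,0,8],Gb,4)
E
```

```text
[ 502.72435335 -370.72809954   88.74787374] t 16.6 [-0.8  0.3  0.4]
top [(0.62, 428)] 1
side [(0.6, 38)] 0
mid ['top'] [567.07 175.14  86.72  35.37] 29.5 [49.5 -2.1 -2.3]
top [(0.93, 353), (0.64, 435), (0.37, 362)] 0
side [(0.82, 640)] 1
large ['side'] [ 514.59 -363.69  -96.61] 98.8 
n 4 d [20.9, 0.3, -0.4] w [0.03, 0.02, 0.04] err [ 0.2 -0.  -0. ]
  frac [0.05 0.2  0.02 0.07 0.16 0.05] end q [-0.74  0.72  1.75  0.4   0.66 -0.1 ] minz 8
```

>>> {"method": "arm_command", "body": {"motion": [{"delta_pos": [20.9,0.3,-0.4],"angular": [0.03,0.02,0.04],"gripper": 0.33},{"delta_pos": [20.9,0.3,-0.4],"angular": [0.03,0.02,0.04],"gripper": 0.33},{"delta_pos": [20.9,0.3,-0.4],"angular": [0.03,0.02,0.04],"gripper": 0.33},{"delta_pos": [20.9,0.3,-0.4],"angular": [0.03,0.02,0.04],"gripper": 0.33},{"delta_pos": [0,0,0],"angular": [0,0,0],"gripper": 0.33},{"delta_pos": [0,0,0],"angular": [0,0,0],"gripper": 0.33}]}}

```text
t: 17.6
position: [0.5209, -0.3597, 0.0093]
tool_rot: [2.113, 0.671, -1.652]
force: [0.3, -0.0, 0.3]
gripper_width: 0.0292
```

```bash
python3 - <<'E'
from kin import *
p,R=cur(); b,Gb=bench([512.7,-364.8],-.954,10); s=r.sense()
print(p.round(1),s['force'].round(1),s['gripper_width'],(Gb.T@(p-b)).round(1))
go(p,R,b+[0,0,3.5],Gb,1)
E
```

```text
[ 520.9 -359.7    9.3] [ 0.3 -0.   0.3] 0.029161070985486592 [-9.1  0.6 -1.9]
n 1 d [5.7, -0.6, 1.0] w [-0.01, 0.05, -0.08] err [ 0.  0. -0.]
  frac [0.   0.05 0.   0.03 0.03 0.03] end q [-0.74  0.72  1.75  0.4   0.65 -0.1 ] minz 3
```

>>> {"method": "arm_command", "body": {"motion": [{"delta_pos": [3,-0.6,1],"angular": [0,0,0],"gripper": 0.33},{"delta_pos": [2.8,0,0],"angular": [0,0,0],"gripper": 0.33},{"delta_pos": [0,0,0],"angular": [0,0,0],"gripper": 0.33},{"delta_pos": [0,0,0],"angular": [0,0,0],"gripper": 0.05},{"delta_pos": [0,0,0],"angular": [0,0,0],"gripper": 0.05},{"delta_pos": [0,0,0],"angular": [0,0,0],"gripper": 0.05}], "squeeze": 20}}

```text
t: 18.2
position: [0.5208, -0.3592, 0.0036]
tool_rot: [2.113, 0.67, -1.651]
force: [-1.3, 0.9, 2.4]
gripper_width: 0.0169
```

```bash
python3 - <<'E'
from kin import *
p,R=cur(); b,Gb=bench([512.7,-364.8],-.954,10); s=r.sense()
print(p.round(1),s['force'].round(1),s['torque'].round(2),s['gripper_width'],(Gb.T@(p-b)).round(1))
E
```

```text
[ 520.8 -359.2    3.6] [-1.3  0.9  2.4] [0.08 0.36 0.06] 0.016880084267016413 [-3.5  0.1 -0.8]
```

>>> {"method": "arm_command", "body": {"motion": [{"delta_pos": [0,0,0],"angular": [0,0,0],"gripper": 0.05},{"delta_pos": [-4.9,0,-1.2],"angular": [0,0,0],"gripper": 0.05},{"delta_pos": [-9.7,0,-2.4],"angular": [0,0,0],"gripper": 0.05},{"delta_pos": [-19.4,0,-4.8],"angular": [0,0,0],"gripper": 0.05},{"delta_pos": [-19.4,0,-4.8],"angular": [0,0,0],"gripper": 0.05},{"delta_pos": [-19.4,0,-4.8],"angular": [0,0,0],"gripper": 0.05},{"delta_pos": [-19.4,0,-4.8],"angular": [0,0,0],"gripper": 0.05},{"delta_pos": [-19.4,0,-4.8],"angular": [0,0,0],"gripper": 0.05},{"delta_pos": [0,0,0],"angular": [0,0,0],"gripper": 0.05}], "squeeze": 60}}

```text
t: 19.1
position: [0.5221, -0.3604, 0.1215]
tool_rot: [2.114, 0.665, -1.647]
force: [-0.4, 0.7, -3.5]
gripper_width: 0.0156
```

```bash
cat >> kin.py <<'E'
GM=np.c_[-N2,X2,np.cross(-N2,X2)]@lean(14)
def rep3(c,R0=GM):
    p,R=cur(); s=r.sense()
    print('t',round(s['t'],2),'spanner in rack',((p+R@c-PC)@F2).round(2),'rot',Ro.from_matrix(R0.T@R).as_rotvec(degrees=True).round(2),'F',(np.array(s['force'])@F2).round(1),'M',(np.array(s['torque'])@F2).round(2),'w',round(s['gripper_width']*1000,1))
    return p,R
E
python3 - <<'E'
from kin import *
p,R=cur(); b,Gb=bench([512.7,-364.8],-.954,10); s=r.sense()
print(p.round(1),s['force'].round(1),s['torque'].round(2),s['gripper_width'])
c=Gb.T@(np.array([512.7,-364.8,2.95])-[520.8,-359.2,3.6]); c[1]=0; print('CL',c.round(1))
im=[]
for n,(x,y) in(('side',(270,190)),('top',(350,130))):
    s=snap(n); im.append(cv2.resize(cv2.cvtColor(s['frame'],4)[y:y+150,x:x+133],(400,450),interpolation=2))
cv2.imwrite('pics/c4.png',np.hstack(im))
E
```

```text
[ 522.1 -360.4  121.5] [-0.4  0.7 -3.5] [-0.14  0.28  0.02] 0.0155718167026009
CL [-1.8  0.   9.7]
```

View pics/c4.png

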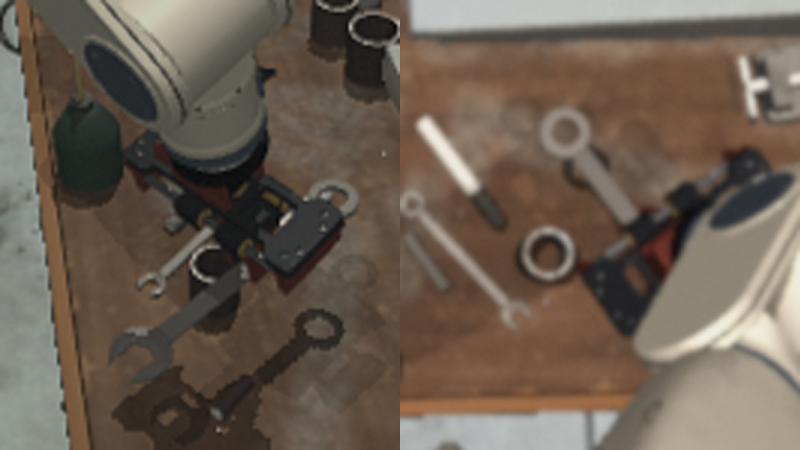

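```bash
python3 - <<'E'
from kin import *
from scipy.spatial.transform import Slerp
s=snap('top'); print('spout tip',onz(s,[305,250],.213).round(3),'body',onz(s,[335,250],.1).round(3))
p,R=cur(); c=np.array([-1.8,0,9.7])
sl=Slerp([0,1],Ro.from_matrix([R,GM])); Rm=sl(.5).as_matrix()
a0=go(p,R,p+[0,20,150],R,6)
a=go(a0[0],a0[1],[530,-90,320],Rm,12,a0[2])
H=PC+F2@[0,0,55]-GM@c
for n in(12,15): a2=go(a[0],a[1],H,GM,n,a[2])
E
```

```text
spout tip [[ 0.409 -0.033  0.213]] body [[ 0.408 -0.111  0.1  ]]
n 6 d [-23.8, -2.7, -7.9] w [0.0, 0.0, 0.0] err [ 0.   0.1 -0. ]
  frac [0.03 0.23 0.08 0.05 0.2  0.1 ] end q [-0.71  0.34  1.66  0.27  1.09  0.12] minz 143
n 12 d [-0.5, -11.8, -18.1] w [-3.23, 0.95, 0.48] err [-0.5  0.2 -0.7]
  frac [0.16 0.16 0.13 0.09 0.08 0.21] end q [-0.4   0.07  1.95  0.48  0.91 -0.38] minz 272
n 12 d [20.3, -11.3, -15.2] w [-3.22, 0.96, 0.48] err [-0.5  0.3 -0.1]
  frac [0.23 0.32 0.18 0.92 0.26 1.09] end q [ 0.06  0.42  2.3   1.81  0.42 -2.1 ] minz 106
n 15 d [16.3, -8.9, -12.2] w [-2.58, 0.77, 0.38] err [ 0.7  0.7 -0. ]
  frac [0.19 0.26 0.15 0.74 0.21 0.87] end q [ 0.06  0.42  2.29  1.8   0.42 -2.09] minz 106
```

>>> {"method": "arm_command", "body": {"motion": [{"delta_pos": [-23.8,-2.7,-7.9],"angular": [0,0,0],"gripper": 0.05},{"delta_pos": [-23.8,-2.7,-7.9],"angular": [0,0,0],"gripper": 0.05},{"delta_pos": [-23.8,-2.7,-7.9],"angular": [0,0,0],"gripper": 0.05},{"delta_pos": [-23.8,-2.7,-7.9],"angular": [0,0,0],"gripper": 0.05},{"delta_pos": [-23.8,-2.7,-7.9],"angular": [0,0,0],"gripper": 0.05},{"delta_pos": [-23.8,-2.7,-7.9],"angular": [0,0,0],"gripper": 0.05},{"delta_pos": [-0.5,-11.8,-18.1],"angular": [-3.23,0.95,0.48],"gripper": 0.05},{"delta_pos": [-0.5,-11.8,-18.1],"angular": [-3.23,0.95,0.48],"gripper": 0.05},{"delta_pos": [-0.5,-11.8,-18.1],"angular": [-3.23,0.95,0.48],"gripper": 0.05},{"delta_pos": [-0.5,-11.8,-18.1],"angular": [-3.23,0.95,0.48],"gripper": 0.05},{"delta_pos": [-0.5,-11.8,-18.1],"angular": [-3.23,0.95,0.48],"gripper": 0.05},{"delta_pos": [-0.5,-11.8,-18.1],"angular": [-3.23,0.95,0.48],"gripper": 0.05},{"delta_pos": [-0.5,-11.8,-18.1],"angular": [-3.23,0.95,0.48],"gripper": 0.05},{"delta_pos": [-0.5,-11.8,-18.1],"angular": [-3.23,0.95,0.48],"gripper": 0.05},{"delta_pos": [-0.5,-11.8,-18.1],"angular": [-3.23,0.95,0.48],"gripper": 0.05},{"delta_pos": [-0.5,-11.8,-18.1],"angular": [-3.23,0.95,0.48],"gripper": 0.05},{"delta_pos": [-0.5,-11.8,-18.1],"angular": [-3.23,0.95,0.48],"gripper": 0.05},{"delta_pos": [-0.5,-11.8,-18.1],"angular": [-3.23,0.95,0.48],"gripper": 0.05},{"delta_pos": [0,0,0],"angular": [0,0,0],"gripper": 0.05}]}}

```text
t: 21.15
position: [0.5281, -0.0882, 0.3182]
tool_rot: [1.771, 1.0, -0.971]
force: [-0.5, -0.2, -2.6]
gripper_width: 0.0156
```

```bash
python3 - <<'E'
from see import *
see('mid',(*(PC+52*X2),PSI+.012),0,100)
c=np.array([-1.8,0,9.7]); p,R=rep3(c); print(p)
H=PC+F2@[0,0,55]-GM@c
a2=go(p,R,H,GM,18)
# bar centring from top at place mid / slices
s=snap('top'); m=r.silhouettes('top','rack')[0]['pixels'].astype(np.float32); ys=np.arange(-80,80.1,.5)
for up in(15,25,35,65,75,85):
    u=proj(s,(PC+up*X2+ys[:,None]*Y2-8*N2)/1000).astype(np.float32); v=cv2.remap(m,u[None,:,0],u[None,:,1],1)[0]>.5
    print(up,ys[np.nonzero(np.diff(v.astype(int)))[0]].tolist())
E
```

```text
top [(0.67, 474)] 1
side [(0.55, 141), (0.22, 225)] 1
mid ['top'] [566.73 174.08  90.9   35.06] 28.5 [51.4 -3.   1.5]
mid ['side'] [565.57 182.27  87.31  33.75] 42.4 [50.7  5.1 -2.4]
mid ['top', 'side'] [565.95 175.07  91.98  34.64] 76.2 [51.7 -1.8  2.6]
t 21.35 spanner in rack [  73.66 -246.78  262.69] rot [ 38.71 -11.58  -5.71] F [-1.9 -0.4 -1.9] M [-0.07  0.43  0.06] w 16.0
[530.02886443 -90.72843006 319.18167954]
n 18 d [13.5, -7.5, -10.2] w [-2.15, 0.64, 0.32] err [-1.  -0.4  0.3]
  frac [0.15 0.22 0.13 0.62 0.18 0.73] end q [ 0.05  0.42  2.3   1.81  0.42 -2.09] minz 106
15 [-65.0, -56.5, 52.5, 70.0]
25 [-63.5, -51.0, 51.0, 63.0]
35 [-60.0, -46.5, 49.5, 61.5]
65 [-55.5, -41.0, 37.0, 54.5]
75 [-54.0, -37.5, 36.0, 50.0]
85 [-51.5, -29.5, 31.5, 48.5]
```

>>> {"method": "arm_command", "body": {"motion": [{"delta_pos": [13.5,-7.5,-10.2],"angular": [-2.15,0.64,0.32],"gripper": 0.05},{"delta_pos": [13.5,-7.5,-10.2],"angular": [-2.15,0.64,0.32],"gripper": 0.05},{"delta_pos": [13.5,-7.5,-10.2],"angular": [-2.15,0.64,0.32],"gripper": 0.05},{"delta_pos": [13.5,-7.5,-10.2],"angular": [-2.15,0.64,0.32],"gripper": 0.05},{"delta_pos": [13.5,-7.5,-10.2],"angular": [-2.15,0.64,0.32],"gripper": 0.05},{"delta_pos": [13.5,-7.5,-10.2],"angular": [-2.15,0.64,0.32],"gripper": 0.05},{"delta_pos": [13.5,-7.5,-10.2],"angular": [-2.15,0.64,0.32],"gripper": 0.05},{"delta_pos": [13.5,-7.5,-10.2],"angular": [-2.15,0.64,0.32],"gripper": 0.05},{"delta_pos": [13.5,-7.5,-10.2],"angular": [-2.15,0.64,0.32],"gripper": 0.05},{"delta_pos": [13.5,-7.5,-10.2],"angular": [-2.15,0.64,0.32],"gripper": 0.05},{"delta_pos": [13.5,-7.5,-10.2],"angular": [-2.15,0.64,0.32],"gripper": 0.05},{"delta_pos": [13.5,-7.5,-10.2],"angular": [-2.15,0.64,0.32],"gripper": 0.05},{"delta_pos": [13.5,-7.5,-10.2],"angular": [-2.15,0.64,0.32],"gripper": 0.05},{"delta_pos": [13.5,-7.5,-10.2],"angular": [-2.15,0.64,0.32],"gripper": 0.05},{"delta_pos": [13.5,-7.5,-10.2],"angular": [-2.15,0.64,0.32],"gripper": 0.05},{"delta_pos": [13.5,-7.5,-10.2],"angular": [-2.15,0.64,0.32],"gripper": 0.05},{"delta_pos": [13.5,-7.5,-10.2],"angular": [-2.15,0.64,0.32],"gripper": 0.05},{"delta_pos": [13.5,-7.5,-10.2],"angular": [-2.15,0.64,0.32],"gripper": 0.05},{"delta_pos": [0,0,0],"angular": [0,0,0],"gripper": 0.05},{"delta_pos": [0,0,0],"angular": [0,0,0],"gripper": 0.05}]}}

```text
t: 23.45
position: [0.4929, 0.1607, 0.1062]
tool_rot: [1.34, 1.173, -0.328]
force: [0.2, -0.0, -3.4]
gripper_width: 0.016
```

```bash
python3 - <<'E'
from see import *
c=np.array([-1.8,0,9.7]); p,R=rep3(c); 
see('large',(*(PC+55*N2),PSI+.012),0,150)
print(R.T@N2)
go(p,R,PC+F2@[0,0,14]-GM@c,GM,4)
E
```

```text
t 23.45 spanner in rack [-0.39  0.06 55.9 ] rot [ 0.03 -0.09  0.01] F [-1.8 -0.1 -2.9] M [-0.2   0.58  0.19] w 16.0
top [(0.88, 633)] 1
side [(0.56, 286)] 1
large ['top'] [495.62 148.53 112.07  35.36] 185.4 [ 1.6 -2.5 62.2]
large ['side'] [496.93 153.78 105.75  33.92] 59.4 [ 0.5  2.  55.3]
large ['top', 'side'] [495.85 148.85 109.01  35.28] 245.6 [ 0.1 -2.3 59.5]
[-9.70660575e-01  3.10191402e-05 -2.40453836e-01]
n 4 d [10.2, 0.1, 2.5] w [-0.01, 0.02, -0.0] err [ 0.   0.2 -0.1]
  frac [0.03 0.17 0.06 0.18 0.02 0.17] end q [ 0.07  0.53  2.25  1.96  0.43 -2.24] minz 72
```

>>> {"method": "arm_command", "body": {"motion": [{"delta_pos": [10.2,0.1,2.5],"angular": [0,0,0],"gripper": 0.05},{"delta_pos": [10.2,0.1,2.5],"angular": [0,0,0],"gripper": 0.05},{"delta_pos": [10.2,0.1,2.5],"angular": [0,0,0],"gripper": 0.05},{"delta_pos": [10.2,0.1,2.5],"angular": [0,0,0],"gripper": 0.05},{"delta_pos": [1.9,0,0.5],"angular": [0,0,0],"gripper": 0.05},{"delta_pos": [1.9,0,0.5],"angular": [0,0,0],"gripper": 0.05},{"delta_pos": [0,0,0],"angular": [0,0,0],"gripper": 0.05}]}}

```text
t: 24.35
position: [0.5176, 0.1702, 0.0695]
tool_rot: [1.339, 1.173, -0.325]
force: [-0.2, -0.7, -2.0]
gripper_width: 0.0161
```

```bash
python3 -c "
from kin import *
rep3(np.array([-1.8,0,9.7]))"
```

```text
t 24.35 spanner in rack [ 0.25  0.43 10.6 ] rot [-0.07 -0.07  0.09] F [-1.5 -0.6 -1.4] M [-0.17  0.57  0.11] w 16.1
```

>>> {"method": "arm_command", "body": {"motion": [{"delta_pos": [1.9,0,0.5],"angular": [0,0,0],"gripper": 0.05},{"delta_pos": [1.9,0,0.5],"angular": [0,0,0],"gripper": 0.05},{"delta_pos": [0,0,0],"angular": [0,0,0],"gripper": 0.05}]}}

```text
t: 24.65
position: [0.5195, 0.1711, 0.0659]
tool_rot: [1.339, 1.173, -0.326]
force: [-0.3, -0.0, -3.2]
gripper_width: 0.0161
```

```bash
python3 -c "
from kin import *
rep3(np.array([-1.8,0,9.7]))"
```

```text
t 24.65 spanner in rack [-0.13  0.56  6.46] rot [-0.07 -0.07  0.05] F [-2.   0.1 -2.4] M [-0.2   0.65  0.21] w 16.1
```

>>> {"method": "arm_command", "body": {"motion": [{"delta_pos": [1.9,0,0.5],"angular": [0,0,0],"gripper": 0.05},{"delta_pos": [0,0,0],"angular": [0,0,0],"gripper": 0.05}]}}

```text
t: 24.85
position: [0.5207, 0.1716, 0.0643]
tool_rot: [1.339, 1.173, -0.325]
force: [-1.1, -0.0, -2.2]
gripper_width: 0.0159
```

>>> {"method": "arm_command", "body": {"motion": [{"delta_pos": [1.9,0,0.5],"angular": [0,0,0],"gripper": 0.05},{"delta_pos": [0,0,0],"angular": [0,0,0],"gripper": 0.05}]}}

```text
t: 25.05
position: [0.5217, 0.1719, 0.0626]
tool_rot: [1.339, 1.173, -0.326]
force: [-0.5, 0.5, -2.1]
gripper_width: 0.0161
```

>>> {"method": "arm_command", "body": {"motion": [{"delta_pos": [1.9,0,0.5],"angular": [0,0,0],"gripper": 0.05},{"delta_pos": [0,0,0],"angular": [0,0,0],"gripper": 0.05}]}}

```text
t: 25.25
position: [0.523, 0.1722, 0.0609]
tool_rot: [1.339, 1.173, -0.326]
force: [-0.6, 0.2, -3.9]
gripper_width: 0.0157
```

```bash
python3 -c "
from kin import *
rep3(np.array([-1.8,0,9.7]))"
```

```text
t 25.25 spanner in rack [0.03 0.43 0.24] rot [-0.08 -0.07  0.05] F [-2.6  0.3 -2.9] M [-0.17  0.71  0.17] w 15.7
```

>>> {"method": "arm_command", "body": {"motion": [{"delta_pos": [1.9,0,0.5],"angular": [0,0,0],"gripper": 0.05},{"delta_pos": [0,0,0],"angular": [0,0,0],"gripper": 0.05}]}}

```text
t: 25.45
position: [0.5242, 0.1726, 0.0593]
tool_rot: [1.339, 1.173, -0.326]
force: [-0.2, -0.3, -4.7]
gripper_width: 0.0159
```

>>> {"method": "arm_command", "body": {"motion": [{"delta_pos": [1.4,0,0.4],"angular": [0,0,0],"gripper": 0.05},{"delta_pos": [0,0,0],"angular": [0,0,0],"gripper": 0.05}]}}

```text
t: 25.65
position: [0.5249, 0.1728, 0.0582]
tool_rot: [1.339, 1.173, -0.326]
force: [0.4, 1.0, -5.2]
gripper_width: 0.0159
```

```bash
python3 - <<'E'
from see import *
p,R=rep3(np.array([-1.8,0,9.7]))
im=[]
for n,(x,y) in(('side',(290,130)),('top',(175,150))):
    s=snap(n); im.append(cv2.resize(cv2.cvtColor(s['frame'],4)[y:y+90,x:x+100],(400,360),interpolation=2))
cv2.imwrite('pics/c5.png',np.hstack(im))
see('large',(*(PC+0*N2),PSI+.012),0,150)
E
```

```text
t 25.65 spanner in rack [ 0.08  0.36 -3.11] rot [-0.08 -0.07  0.06] F [-2.4  0.8 -4.7] M [-0.26  0.7   0.18] w 15.9
top [(0.92, 533), (0.74, 322)] 1
side [(0.68, 198)] 0
large ['top'] [527.29 160.17  64.41  34.55] 173.0 [ 1.9 -2.5  3.8]
```

View pics/c5.png

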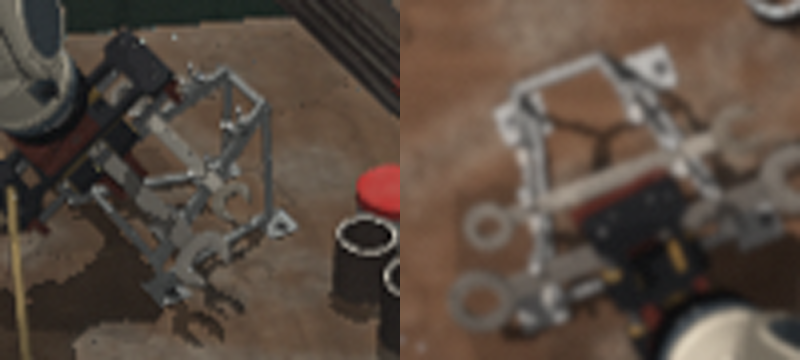

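>>> {"method": "arm_command", "body": {"motion": [{"delta_pos": [1.4,0,0.4],"angular": [0,0,0],"gripper": 0.05},{"delta_pos": [0,0,0],"angular": [0,0,0],"gripper": 0.05}]}}

```text
t: 26.15
position: [0.5252, 0.173, 0.0578]
tool_rot: [1.34, 1.173, -0.325]
force: [-5.0, -4.1, 7.5]
gripper_width: 0.016
```

>>> {"method": "arm_command", "body": {"motion": [{"delta_pos": [1.4,0,0.4],"angular": [0,0,0],"gripper": 0.05},{"delta_pos": [0,0,0],"angular": [0,0,0],"gripper": 0.05}]}}

```text
t: 26.35
position: [0.5253, 0.1731, 0.0576]
tool_rot: [1.341, 1.172, -0.324]
force: [-15.6, -12.0, 26.6]
gripper_width: 0.0159
```

```bash
python3 -c "
from kin import *
rep3(np.array([-1.8,0,9.7]))"
```

```text
t 26.35 spanner in rack [ 0.1   0.48 -3.82] rot [-0.04 -0.02  0.19] F [-0.1 -5.9 32.6] M [0.22 0.32 0.07] w 15.9
```

>>> {"method": "arm_command", "body": {"motion": [{"delta_pos": [-1.9,0,-0.5],"angular": [0,0,0],"gripper": 0.05},{"delta_pos": [-1.9,0,-0.5],"angular": [0,0,0],"gripper": 0.05},{"delta_pos": [0,0,0],"angular": [0,0,0],"gripper": 0.05}]}}

```text
t: 26.65
position: [0.5247, 0.1723, 0.059]
tool_rot: [1.339, 1.172, -0.326]
force: [3.0, 1.1, -7.3]
gripper_width: 0.0157
```

```bash
python3 -c "
from kin import *
rep3(np.array([-1.8,0,9.7]))"
```

```text
t 26.65 spanner in rack [ 0.28 -0.02 -2.22] rot [-0.07 -0.11  0.05] F [-1.5 -0.  -7.8] M [-0.66  0.68  0.12] w 15.7
```

>>> {"method": "arm_command", "body": {"motion": [{"delta_pos": [1.9,0,0.5],"angular": [0,0,0],"gripper": 0.05},{"delta_pos": [1.2,0,0.3],"angular": [0,0,0],"gripper": 0.05},{"delta_pos": [0,0,0],"angular": [0,0,0],"gripper": 0.05},{"delta_pos": [-1.2,0,-0.3],"angular": [0,0,0],"gripper": 0.05},{"delta_pos": [0,0,0],"angular": [0,0,0],"gripper": 0.34},{"delta_pos": [0,0,0],"angular": [0,0,0],"gripper": 0.34},{"delta_pos": [0,0,0],"angular": [0,0,0],"gripper": 0.34},{"delta_pos": [-8,0,0],"angular": [0,0,0],"gripper": 0.34},{"delta_pos": [-20,0,0],"angular": [0,0,0],"gripper": 0.34},{"delta_pos": [-25,0,0],"angular": [0,0,0],"gripper": 0.34},{"delta_pos": [-25,0,0],"angular": [0,0,0],"gripper": 0.34},{"delta_pos": [-25,0,0],"angular": [0,0,0],"gripper": 0.34}]}}

```text
t: 27.85
position: [0.4791, 0.1294, 0.1401]
tool_rot: [1.339, 1.173, -0.326]
force: [0.1, -0.4, 0.4]
gripper_width: 0.0297
```

```bash
python3 - <<'E'
from kin import *
p,R=cur(); print(p,r.sense()['gripper_width'],r.sense()['force'].round(1))
s=snap('top')
for q in('long_offcut','short_offcut','pipe_coupling','marker'):
    print(q,[(np.round(d['point'],3).tolist(),round(d['conf'],2)) for d in r.find_in('side',q)[:2]])
b,Gb=bench([507.8,-218],-.846,0)
a=go(p,R,p+[0,-40,150],R,6)
h=b+[0,0,3.6]-Gb[:,0]*100
a2=go(a[0],a[1],h,Gb,16,a[2])
E
```

```text
[479.07680714 129.38104454 140.14803581] 0.02968438546679419 [ 0.1 -0.4  0.4]
long_offcut [([0.502, -0.185, 0.008], 0.46)]
short_offcut [([0.502, -0.223, 0.007], 0.68)]
pipe_coupling [([0.506, -0.31, 0.038], 0.74), ([0.588, 0.158, 0.093], 0.59)]
marker [([0.586, -0.224, 0.016], 0.56), ([0.406, -0.122, 0.065], 0.17)]
n 6 d [-22.7, 12.5, 0.8] w [0.0, 0.0, 0.0] err [-0.1  0.2  0.4]
  frac [0.12 0.42 0.13 0.83 0.27 0.83] end q [-0.15 -0.02  2.19  0.83  0.71 -1.15] minz 165
n 16 d [6.1, 1.5, 24.5] w [4.49, -1.31, -0.86] err [ 0.2 -0.1 -0.7]
  frac [0.19 0.23 0.12 0.14 0.04 0.33] end q [-0.6   0.47  1.95  0.37  0.7  -0.04] minz 100
```

```bash
python3 - <<'E'
from see import *
lx=np.array([np.cos(-.846),np.sin(-.846)]); ly=np.array([-lx[1],lx[0]]); o=np.array([.5078,-.218])
for n in('top','side'):
    s=snap(n)
    for q in('long_offcut','short_offcut','spanner_small_mid','marker'):
        for d in r.silhouettes(n,q)[:3]:
            v,u=np.nonzero(d['pixels']); w=onz(s,np.c_[u,v],.0065 if 'off' in q else .003)[:,:2]
            if np.hypot(*(w.mean(0)-o))>.12: continue
            L=(w-o)@np.c_[lx,ly]*1000; m=L.mean(0); ev,V=np.linalg.eigh(np.cov(L.T)); a=V[:,1]*np.sign(V[1,1])
            print(n,q,round(d['conf'],2),len(u),'c',m.round(1),'axis',a.round(2),'len',(np.sqrt(12*ev[1])).round(0),'wid',np.sqrt(12*ev[0]).round(1),'min/max',L.min(0).round(),L.max(0).round())
see('small',(507.8,-218,3,-.846),1,120)
see('mid',(*(PC+52*X2-3.5*N2),PSI+.012),0,100)
see('large',(*(PC-3.5*N2),PSI+.012),0,150)
E
```

```text
top long_offcut 0.51 108 c [-27.3  18.3] axis [0.12 0.99] len 62.0 wid 14.3 min/max [-37. -12.] [-18.  49.]
top spanner_small_mid 0.57 237 c [0.5 1.3] axis [0.01 1.  ] len 168.0 wid 16.9 min/max [-12. -80.] [12. 80.]
top marker 0.69 237 c [ 0.8 -5.8] axis [-0.  1.] len 189.0 wid 18.2 min/max [-12. -86.] [14. 80.]
top marker 0.55 290 c [56.4 57.3] axis [0.11 0.99] len 126.0 wid 19.1 min/max [42. -6.] [ 71. 121.]
side long_offcut 0.47 69 c [-28.5  23.4] axis [0.1 1. ] len 59.0 wid 13.7 min/max [-36.  -7.] [-20.  53.]
side long_offcut 0.24 180 c [ 1.3 -3.6] axis [-0.01  1.  ] len 177.0 wid 15.6 min/max [ -9. -82.] [13. 77.]
side spanner_small_mid 0.71 96 c [-1.9 14.6] axis [-0.02  1.  ] len 187.0 wid 13.2 min/max [-11. -75.] [ 9. 80.]
side marker 0.52 176 c [51.  60.8] axis [0.11 0.99] len 128.0 wid 16.5 min/max [37.  2.] [ 64. 129.]
top [(0.48, 240)] 1
side [(0.76, 163)] 1
small ['top'] [ 506.64 -219.97  -85.16] 8.1 
small ['side'] [ 510.51 -214.69  -83.96] 9.9 
small ['top', 'side'] [ 507.67 -218.42  -84.64] 24.2 
top [(0.68, 438)] 1
side [(0.78, 222), (0.22, 195)] 1
mid ['top'] [566.42 173.61  93.08  35.07] 28.0 [52.3 -3.4  3.6]
mid ['side'] [564.48 183.7   87.59  35.42] 14.6 [50.5  6.8 -1.9]
mid ['top', 'side'] [566.11 175.51  89.8   34.64] 47.9 [50.7 -1.5  0.7]
top [(0.92, 743)] 1
side [(0.92, 377), (0.6, 243)] 1
large ['top'] [526.75 160.82  60.5   35.4 ] 67.5 [-0.6 -1.7  0.8]
large ['side'] [526.37 166.05  57.29  33.5 ] 35.2 [-1.2  3.4 -2.7]
large ['top', 'side'] [526.29 161.43  59.62  35.02] 106.3 [-1.2 -1.   0.2]
```

>>> {"method": "arm_command", "body": {"motion": [{"delta_pos": [-22.7,12.5,0.8],"angular": [0,0,0],"gripper": 0.205},{"delta_pos": [-22.7,12.5,0.8],"angular": [0,0,0],"gripper": 0.205},{"delta_pos": [-22.7,12.5,0.8],"angular": [0,0,0],"gripper": 0.205},{"delta_pos": [-22.7,12.5,0.8],"angular": [0,0,0],"gripper": 0.205},{"delta_pos": [-22.7,12.5,0.8],"angular": [0,0,0],"gripper": 0.205},{"delta_pos": [-22.7,12.5,0.8],"angular": [0,0,0],"gripper": 0.205},{"delta_pos": [0,0,0],"angular": [0,0,0],"gripper": 0.205}]}}

```text
t: 29.9
position: [0.4815, 0.0892, 0.2932]
tool_rot: [1.339, 1.167, -0.322]
force: [-0.1, 0.4, -0.1]
gripper_width: 0.0182
```

```bash
python3 - <<'E'
from kin import *
p,R=cur(); b,Gb=bench([507.7,-218.4],-.846,-18); print(p)
h=b+[0,0,3.6]-Gb[:,0]*100
go(p,R,h,Gb,17)
E
```

```text
[481.52618084  89.15621947 293.16484408]
n 17 d [5.3, 0.6, 23.9] w [4.23, -1.23, -0.83] err [-0.1  0.3  0.4]
  frac [0.19 0.22 0.11 0.13 0.04 0.3 ] end q [-0.64  0.46  1.96  0.38  0.7  -0.08] minz 101
```

>>> {"method": "arm_command", "body": {"motion": [{"delta_pos": [5.3,0.6,23.9],"angular": [4.23,-1.23,-0.83],"gripper": 0.205},{"delta_pos": [5.3,0.6,23.9],"angular": [4.23,-1.23,-0.83],"gripper": 0.205},{"delta_pos": [5.3,0.6,23.9],"angular": [4.23,-1.23,-0.83],"gripper": 0.205},{"delta_pos": [5.3,0.6,23.9],"angular": [4.23,-1.23,-0.83],"gripper": 0.205},{"delta_pos": [5.3,0.6,23.9],"angular": [4.23,-1.23,-0.83],"gripper": 0.205},{"delta_pos": [5.3,0.6,23.9],"angular": [4.23,-1.23,-0.83],"gripper": 0.205},{"delta_pos": [5.3,0.6,23.9],"angular": [4.23,-1.23,-0.83],"gripper": 0.205},{"delta_pos": [5.3,0.6,23.9],"angular": [4.23,-1.23,-0.83],"gripper": 0.205},{"delta_pos": [5.3,0.6,23.9],"angular": [4.23,-1.23,-0.83],"gripper": 0.205},{"delta_pos": [5.3,0.6,23.9],"angular": [4.23,-1.23,-0.83],"gripper": 0.205},{"delta_pos": [5.3,0.6,23.9],"angular": [4.23,-1.23,-0.83],"gripper": 0.205},{"delta_pos": [5.3,0.6,23.9],"angular": [4.23,-1.23,-0.83],"gripper": 0.205},{"delta_pos": [5.3,0.6,23.9],"angular": [4.23,-1.23,-0.83],"gripper": 0.205},{"delta_pos": [5.3,0.6,23.9],"angular": [4.23,-1.23,-0.83],"gripper": 0.205},{"delta_pos": [5.3,0.6,23.9],"angular": [4.23,-1.23,-0.83],"gripper": 0.205},{"delta_pos": [5.3,0.6,23.9],"angular": [4.23,-1.23,-0.83],"gripper": 0.205},{"delta_pos": [5.3,0.6,23.9],"angular": [4.23,-1.23,-0.83],"gripper": 0.205},{"delta_pos": [0,0,0],"angular": [0,0,0],"gripper": 0.205},{"delta_pos": [0,0,0],"angular": [0,0,0],"gripper": 0.205}]}}

```text
t: 31.8
position: [0.473, -0.2444, 0.0964]
tool_rot: [2.036, 0.78, -1.598]
force: [-0.3, -0.6, 0.3]
gripper_width: 0.0181
```

```bash
python3 - <<'E'
from kin import *
p,R=cur(); b,Gb=bench([507.7,-218.4],-.846,-18); s=r.sense(); print(p,s['t'],s['force'].round(1))
go(p,R,b+[0,0,22],Gb,4)
E
```

```text
[ 472.95681487 -244.38349449   96.4265157 ] 31.8 [-0.3 -0.6  0.3]
n 4 d [19.6, 1.0, -1.7] w [0.01, 0.03, 0.08] err [ 0.2  0.  -0.1]
  frac [0.07 0.22 0.02 0.11 0.18 0.08] end q [-0.59  0.61  1.96  0.46  0.55 -0.14] minz 22
```

>>> {"method": "arm_command", "body": {"motion": [{"delta_pos": [19.6,1.0,-1.7],"angular": [0.01,0.03,0.08],"gripper": 0.205},{"delta_pos": [19.6,1.0,-1.7],"angular": [0.01,0.03,0.08],"gripper": 0.205},{"delta_pos": [19.6,1.0,-1.7],"angular": [0.01,0.03,0.08],"gripper": 0.205},{"delta_pos": [19.6,1.0,-1.7],"angular": [0.01,0.03,0.08],"gripper": 0.205},{"delta_pos": [0,0,0],"angular": [0,0,0],"gripper": 0.205},{"delta_pos": [0,0,0],"angular": [0,0,0],"gripper": 0.205}]}}

```text
t: 32.4
position: [0.4951, -0.2303, 0.023]
tool_rot: [2.038, 0.773, -1.593]
force: [-0.6, -0.2, 0.0]
gripper_width: 0.018
```

```bash
python3 - <<'E'
from kin import *
p,R=cur(); b,Gb=bench([507.7,-218.4],-.846,-18); s=r.sense(); print(p.round(1),s['force'].round(1),(Gb.T@(p-b)).round(2))
go(p,R,b+[0,0,3.6],Gb,3)
E
```

```text
[ 495.1 -230.3   23. ] [-0.6 -0.2  0. ] [-22.19   0.56  -6.19]
n 3 d [6.2, -0.2, 1.8] w [0.02, 0.01, -0.01] err [-0.1 -0.   0.1]
  frac [0.   0.07 0.   0.05 0.05 0.05] end q [-0.59  0.65  1.96  0.49  0.52 -0.17] minz 4
```

>>> {"method": "arm_command", "body": {"motion": [{"delta_pos": [6.2,-0.1,1.8],"angular": [0,0,0],"gripper": 0.205},{"delta_pos": [6.2,-0.1,1.8],"angular": [0,0,0],"gripper": 0.205},{"delta_pos": [6.2,-0.1,1.8],"angular": [0,0,0],"gripper": 0.205},{"delta_pos": [0,0,0],"angular": [0,0,0],"gripper": 0.205},{"delta_pos": [0,0,0],"angular": [0,0,0],"gripper": 0.03},{"delta_pos": [0,0,0],"angular": [0,0,0],"gripper": 0.03},{"delta_pos": [0,0,0],"angular": [0,0,0],"gripper": 0.03}], "squeeze": 20}}

```text
t: 33.1
position: [0.4941, -0.2314, 0.0036]
tool_rot: [2.039, 0.771, -1.594]
force: [0.8, -0.0, 0.2]
gripper_width: 0.0087
```

```bash
python3 - <<'E'
from kin import *
p,R=cur(); b,Gb=bench([507.7,-218.4],-.846,-18); s=r.sense(); print(p.round(1),s['force'].round(1),s['gripper_width'],(Gb.T@(p-b)).round(2))
c=R.T@(np.array([507.7,-218.4,2.95])-p); print('c',c.round(1), (R.T@[0,0,1]).round(3))
E
```

```text
[ 494.1 -231.4    3.6] [ 0.8 -0.   0.2] 0.008673549877377566 [-3.68  0.74 -0.11]
c [  5.2  -0.8 -18.1] [-0.97   0.001 -0.241]
```

>>> {"method": "arm_command", "body": {"motion": [{"delta_pos": [0,0,0],"angular": [0,0,0],"gripper": 0.03},{"delta_pos": [-4.9,0,-1.2],"angular": [0,0,0],"gripper": 0.03},{"delta_pos": [-9.7,0,-2.4],"angular": [0,0,0],"gripper": 0.03},{"delta_pos": [-19.4,0,-4.8],"angular": [0,0,0],"gripper": 0.03},{"delta_pos": [-19.4,0,-4.8],"angular": [0,0,0],"gripper": 0.03},{"delta_pos": [-19.4,0,-4.8],"angular": [0,0,0],"gripper": 0.03},{"delta_pos": [-24.2,0,-6],"angular": [0,0,0],"gripper": 0.03},{"delta_pos": [-24.2,0,-6],"angular": [0,0,0],"gripper": 0.03},{"delta_pos": [-24.2,0,-6],"angular": [0,0,0],"gripper": 0.03},{"delta_pos": [-24.2,0,-6],"angular": [0,0,0],"gripper": 0.03},{"delta_pos": [-24.2,0,-6],"angular": [0,0,0],"gripper": 0.03},{"delta_pos": [-24.2,0,-6],"angular": [0,0,0],"gripper": 0.03},{"delta_pos": [-24.2,0,-6],"angular": [0,0,0],"gripper": 0.03},{"delta_pos": [0,0,0],"angular": [0,0,0],"gripper": 0.03}], "squeeze": 60}}

```text
t: 34.5
position: [0.4953, -0.2323, 0.2572]
tool_rot: [2.04, 0.765, -1.588]
force: [-0.5, -0.6, -1.2]
gripper_width: 0.008
```

```bash
python3 - <<'E'
from see import *
from scipy.spatial.transform import Slerp
c=np.array([5.2,0,-18.1]); p,R=cur(); s=r.sense(); print(p.round(1),s['force'].round(1),s['gripper_width'])
for n in('side','top'):
    sn=snap(n); d=r.silhouettes(n,'spanner_small_mid'); print(n,proj(sn,(p+R@c)/1000).round(0),[(round(x['conf'],2),int(x['pixels'].sum()),np.array(np.nonzero(x['pixels'])).mean(1)[::-1].round(0).tolist()) for x in d])
Rm=Slerp([0,1],Ro.from_matrix([R,GM]))(.5).as_matrix()
a=go(p,R,[545,-70,320],Rm,9)
H=PC+F2@[100,0,50]-GM@c
a2=go(a[0],a[1],H,GM,12,a[2])
E
```

```text
[ 495.3 -232.3  257.2] [-0.5 -0.6 -1.2] 0.007957840090524752
side [[338. 202.]] [(0.42, 84, [323.0, 214.0]), (0.16, 101, [347.0, 321.0])]
top [[382. 205.]] [(0.56, 199, [369.0, 193.0])]
n 9 d [-1.9, -4.6, -19.9] w [-3.98, 1.18, 0.74] err [0.1 0.3 0.3]
  frac [0.17 0.12 0.07 0.1  0.06 0.26] end q [-0.35  0.09  1.92  0.47  0.91 -0.38] minz 264
n 12 d [18.9, -3.1, -14.3] w [-2.99, 0.88, 0.55] err [-0.4 -0.1  0.2]
  frac [0.2  0.2  0.1  0.53 0.23 0.67] end q [ 0.05  0.38  2.1   1.26  0.43 -1.5 ] minz 159
```

>>> {"method": "arm_command", "body": {"motion": [{"delta_pos": [-1.9,-4.6,-19.9],"angular": [-3.98,1.18,0.74],"gripper": 0.03},{"delta_pos": [-1.9,-4.6,-19.9],"angular": [-3.98,1.18,0.74],"gripper": 0.03},{"delta_pos": [-1.9,-4.6,-19.9],"angular": [-3.98,1.18,0.74],"gripper": 0.03},{"delta_pos": [-1.9,-4.6,-19.9],"angular": [-3.98,1.18,0.74],"gripper": 0.03},{"delta_pos": [-1.9,-4.6,-19.9],"angular": [-3.98,1.18,0.74],"gripper": 0.03},{"delta_pos": [-1.9,-4.6,-19.9],"angular": [-3.98,1.18,0.74],"gripper": 0.03},{"delta_pos": [-1.9,-4.6,-19.9],"angular": [-3.98,1.18,0.74],"gripper": 0.03},{"delta_pos": [-1.9,-4.6,-19.9],"angular": [-3.98,1.18,0.74],"gripper": 0.03},{"delta_pos": [-1.9,-4.6,-19.9],"angular": [-3.98,1.18,0.74],"gripper": 0.03},{"delta_pos": [0,0,0],"angular": [0,0,0],"gripper": 0.03}]}}

```text
t: 35.7
position: [0.5429, -0.0674, 0.3155]
tool_rot: [1.732, 1.042, -0.942]
force: [0.2, 0.3, -0.5]
gripper_width: 0.0081
```

>>> {"method": "arm_command", "body": {"motion": [{"delta_pos": [18.9,-3.1,-14.3],"angular": [-2.99,0.88,0.55],"gripper": 0.03},{"delta_pos": [18.9,-3.1,-14.3],"angular": [-2.99,0.88,0.55],"gripper": 0.03},{"delta_pos": [18.9,-3.1,-14.3],"angular": [-2.99,0.88,0.55],"gripper": 0.03},{"delta_pos": [18.9,-3.1,-14.3],"angular": [-2.99,0.88,0.55],"gripper": 0.03},{"delta_pos": [18.9,-3.1,-14.3],"angular": [-2.99,0.88,0.55],"gripper": 0.03},{"delta_pos": [18.9,-3.1,-14.3],"angular": [-2.99,0.88,0.55],"gripper": 0.03},{"delta_pos": [18.9,-3.1,-14.3],"angular": [-2.99,0.88,0.55],"gripper": 0.03},{"delta_pos": [18.9,-3.1,-14.3],"angular": [-2.99,0.88,0.55],"gripper": 0.03},{"delta_pos": [18.9,-3.1,-14.3],"angular": [-2.99,0.88,0.55],"gripper": 0.03},{"delta_pos": [18.9,-3.1,-14.3],"angular": [-2.99,0.88,0.55],"gripper": 0.03},{"delta_pos": [18.9,-3.1,-14.3],"angular": [-2.99,0.88,0.55],"gripper": 0.03},{"delta_pos": [18.9,-3.1,-14.3],"angular": [-2.99,0.88,0.55],"gripper": 0.03},{"delta_pos": [0,0,0],"angular": [0,0,0],"gripper": 0.03},{"delta_pos": [0,0,0],"angular": [0,0,0],"gripper": 0.03}]}}

```text
t: 37.1
position: [0.5802, 0.1642, 0.1551]
tool_rot: [1.343, 1.182, -0.331]
force: [-0.2, 0.0, -1.1]
gripper_width: 0.0077
```

```bash
python3 - <<'E'
from see import *
c=np.array([5.2,0,-18.1]); p,R=rep3(c)
see('small',(*(PC+100*X2+50*N2),PSI+.012),0,60)
go(p,R,PC+F2@[100,0,13]-GM@c,GM,4)
E
```

```text
t 37.1 spanner in rack [95.84  1.91 48.21] rot [ 0.36  0.26 -0.32] F [-0.8  0.1 -0.8] M [-0.16  0.37  0.08] w 7.7
top [(0.78, 166), (0.6, 101)] 1
side [(0.47, 98)] 1
small ['top'] [572.69 176.06 163.9   35.34] 66.2 [98.4 -3.2 57.7]
small ['side'] [580.91 189.81 147.9   27.34] 22.0 [99.4  6.8 37.5]
small ['top', 'side'] [574.68 177.68 157.85  36.46] 92.1 [96.9 -2.4 51.4]
n 4 d [8.4, 1.1, 2.6] w [-0.09, -0.06, 0.08] err [-0.  0. -0.]
  frac [0.02 0.13 0.04 0.12 0.03 0.13] end q [ 0.06  0.46  2.06  1.37  0.41 -1.61] minz 129
```

>>> {"method": "arm_command", "body": {"motion": [{"delta_pos": [8.4,1.1,2.6],"angular": [-0.09,-0.06,0.08],"gripper": 0.03},{"delta_pos": [8.4,1.1,2.6],"angular": [-0.09,-0.06,0.08],"gripper": 0.03},{"delta_pos": [8.4,1.1,2.6],"angular": [-0.09,-0.06,0.08],"gripper": 0.03},{"delta_pos": [8.4,1.1,2.6],"angular": [-0.09,-0.06,0.08],"gripper": 0.03},{"delta_pos": [0,0,0],"angular": [0,0,0],"gripper": 0.03},{"delta_pos": [0,0,0],"angular": [0,0,0],"gripper": 0.03}]}}

```text
t: 37.9
position: [0.6033, 0.1713, 0.1293]
tool_rot: [1.339, 1.174, -0.323]
force: [0.6, 0.0, -0.8]
gripper_width: 0.0077
```

```bash
python3 - <<'E'
from kin import *
c=np.array([5.2,0,-18.1]); p,R=rep3(c); go(p,R,PC+F2@[100.2,.5,4]-GM@c,GM,4)
E
```

```text
t 37.9 spanner in rack [100.73   0.53  13.23] rot [-0.14  0.05  0.09] F [-0.  -0.2 -1. ] M [-0.16  0.35  0.1 ] w 7.7
n 4 d [2.2, -0.1, 0.6] w [0.03, -0.01, -0.02] err [ 0.1 -0.1  0.2]
  frac [0.01 0.03 0.01 0.03 0.01 0.02] end q [ 0.07  0.48  2.05  1.4   0.41 -1.64] minz 122
```

Press in steps, reading the force on the way.

>>> {"method": "arm_command", "body": {"motion": [{"delta_pos": [2.2,-0.1,0.6],"angular": [0,0,0],"gripper": 0.03},{"delta_pos": [2.2,-0.1,0.6],"angular": [0,0,0],"gripper": 0.03}]}}

```text
t: 38.1
position: [0.6058, 0.1719, 0.1261]
tool_rot: [1.339, 1.173, -0.322]
force: [-0.7, -1.3, -0.7]
gripper_width: 0.0079
```

>>> {"method": "arm_command", "body": {"motion": [{"delta_pos": [2.2,-0.1,0.6],"angular": [0,0,0],"gripper": 0.03},{"delta_pos": [2.2,-0.1,0.6],"angular": [0,0,0],"gripper": 0.03}]}}

```text
t: 38.3
position: [0.6079, 0.1727, 0.1221]
tool_rot: [1.339, 1.174, -0.323]
force: [-4.9, -2.6, 6.3]
gripper_width: 0.0079
```

>>> {"method": "arm_command", "body": {"motion": [{"delta_pos": [1.9,0,0.5],"angular": [0,0,0],"gripper": 0.03},{"delta_pos": [1.9,0,0.5],"angular": [0,0,0],"gripper": 0.03}]}}

```text
t: 38.5
position: [0.6094, 0.1747, 0.1195]
tool_rot: [1.34, 1.176, -0.32]
force: [-7.6, 3.0, 6.2]
gripper_width: 0.0077
```

>>> {"method": "arm_command", "body": {"motion": [{"delta_pos": [1.4,0,0.4],"angular": [0,0,0],"gripper": 0.03},{"delta_pos": [0,0,0],"angular": [0,0,0],"gripper": 0.03}]}}

```text
t: 38.7
position: [0.6098, 0.1753, 0.1179]
tool_rot: [1.339, 1.178, -0.32]
force: [-5.7, 4.7, 2.2]
gripper_width: 0.0079
```

```bash
python3 - <<'E'
from kin import *
c=np.array([5.2,0,-18.1]); p,R=rep3(c)
E
```

```text
t 38.7 spanner in rack [100.26   2.13  -0.36] rot [-0.19  0.29  0.11] F [-1.8  6.4  3.9] M [1.38 0.49 0.19] w 7.9
```

>>> {"method": "arm_command", "body": {"motion": [{"delta_pos": [0,0,0],"angular": [0,0,0],"gripper": 0.18},{"delta_pos": [0,0,0],"angular": [0,0,0],"gripper": 0.18},{"delta_pos": [0,0,0],"angular": [0,0,0],"gripper": 0.18},{"delta_pos": [-6,0,-1.5],"angular": [0,0,0],"gripper": 0.18},{"delta_pos": [-12,0,-3],"angular": [0,0,0],"gripper": 0.18},{"delta_pos": [-20,0,-5],"angular": [0,0,0],"gripper": 0.18},{"delta_pos": [-20,0,-5],"angular": [0,0,0],"gripper": 0.0},{"delta_pos": [0,0,0],"angular": [0,0,0],"gripper": 0.0},{"delta_pos": [0,0,0],"angular": [0,0,0],"gripper": 0.0}]}}

```text
t: 39.6
position: [0.5795, 0.1616, 0.1672]
tool_rot: [1.339, 1.171, -0.322]
force: [0.0, 0.1, 0.1]
gripper_width: 0.0002
```

```bash
python3 - <<'E'
from see import *
p,R=rep3(np.zeros(3))
see('small',(*(PC+100*X2),PSI+.012),0,60)
im=[]
for n,(x,y) in(('side',(300,135)),('top',(185,150))):
    s=snap(n); im.append(cv2.resize(cv2.cvtColor(s['frame'],4)[y:y+70,x:x+80],(400,350),interpolation=2))
cv2.imwrite('pics/c6.png',np.hstack(im))
a=go(p,R,PC+F2@[100,0,12],GM,5)
E
```

```text
t 39.6 spanner in rack [101.43 -19.17  59.65] rot [-0.17 -0.03  0.23] F [0.1 0.  0.1] M [-0.1   0.29  0.09] w 0.2
top [(0.5, 190)] 1
side [(0.54, 40), (0.43, 352)] 0
small ['top'] [601.83 188.1  118.38  40.54] 97.9 [98.1 -2.   2.4]
n 5 d [10.2, -0.3, -1.4] w [0.03, 0.01, -0.05] err [ 0.1 -0.  -0.1]
  frac [0.07 0.12 0.03 0.16 0.05 0.13] end q [ 0.1   0.46  2.07  1.41  0.39 -1.62] minz 127
```

View pics/c6.png

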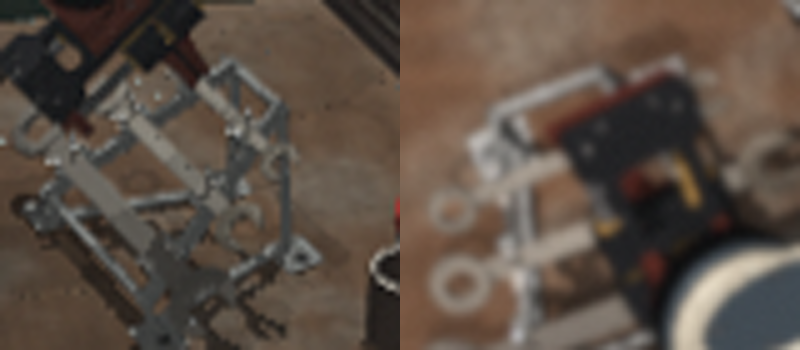

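```bash
python3 - <<'E'
from see import *
p,R=cur(); a=go(p,R,PC+F2@[100,9,12],GM,5); print((GM.T@N2).round(3))
E
```

```text
n 5 d [10.4, -0.1, -3.1] w [0.03, -0.01, -0.02] err [-0.3 -0.2  0.1]
  frac [0.09 0.12 0.03 0.18 0.06 0.14] end q [ 0.12  0.46  2.08  1.43  0.38 -1.62] minz 127
[-0.97  -0.    -0.242]
```

>>> {"method": "arm_command", "body": {"motion": [{"delta_pos": [10.4,-0.1,-3.1],"angular": [0,0,0],"gripper": 0.0},{"delta_pos": [10.4,-0.1,-3.1],"angular": [0,0,0],"gripper": 0.0},{"delta_pos": [10.4,-0.1,-3.1],"angular": [0,0,0],"gripper": 0.0},{"delta_pos": [10.4,-0.1,-3.1],"angular": [0,0,0],"gripper": 0.0},{"delta_pos": [10.4,-0.1,-3.1],"angular": [0,0,0],"gripper": 0.0},{"delta_pos": [1.9,0,0.5],"angular": [0,0,0],"gripper": 0.0},{"delta_pos": [1.9,0,0.5],"angular": [0,0,0],"gripper": 0.0},{"delta_pos": [1.9,0,0.5],"angular": [0,0,0],"gripper": 0.0},{"delta_pos": [0,0,0],"angular": [0,0,0],"gripper": 0.0}]}}

```text
t: 40.8
position: [0.5975, 0.1977, 0.1235]
tool_rot: [1.339, 1.173, -0.323]
force: [0.9, 0.4, -1.2]
gripper_width: 0.0007
```

```bash
python3 - <<'E'
from kin import *
rep3(np.zeros(3))
E
```

```text
t 40.8 spanner in rack [100.35   8.53   6.97] rot [-0.14  0.01  0.15] F [ 0.1  0.1 -1.5] M [-0.09  0.27  0.05] w 0.7
```

>>> {"method": "arm_command", "body": {"motion": [{"delta_pos": [1.9,0,0.5],"angular": [0,0,0],"gripper": 0.0},{"delta_pos": [0,0,0],"angular": [0,0,0],"gripper": 0.0}]}}

```text
t: 41.0
position: [0.5983, 0.1982, 0.1219]
tool_rot: [1.339, 1.173, -0.323]
force: [-1.0, -0.3, 0.9]
gripper_width: 0.0003
```

```bash
python3 - <<'E'
from kin import *
rep3(np.zeros(3))
E
```

```text
t 41.0 spanner in rack [100.27   8.71   5.14] rot [-0.15  0.03  0.15] F [-0.4  0.   1.4] M [-0.07  0.33  0.1 ] w 0.3
```

>>> {"method": "arm_command", "body": {"motion": [{"delta_pos": [1.4,0,0.4],"angular": [0,0,0],"gripper": 0.0},{"delta_pos": [0,0,0],"angular": [0,0,0],"gripper": 0.0}]}}

```text
t: 41.2
position: [0.5991, 0.1985, 0.1207]
tool_rot: [1.339, 1.173, -0.323]
force: [-0.6, -0.3, 0.9]
gripper_width: 0.0003
```

>>> {"method": "arm_command", "body": {"motion": [{"delta_pos": [1.4,0,0.4],"angular": [0,0,0],"gripper": 0.0},{"delta_pos": [0,0,0],"angular": [0,0,0],"gripper": 0.0}]}}

```text
t: 41.4
position: [0.6002, 0.1987, 0.1193]
tool_rot: [1.339, 1.173, -0.323]
force: [-0.5, -0.3, -0.4]
gripper_width: 0.0004
```

>>> {"method": "arm_command", "body": {"motion": [{"delta_pos": [1.4,0,0.4],"angular": [0,0,0],"gripper": 0.0},{"delta_pos": [0,0,0],"angular": [0,0,0],"gripper": 0.0}]}}

```text
t: 41.6
position: [0.6007, 0.199, 0.1185]
tool_rot: [1.339, 1.173, -0.322]
force: [-6.5, -3.2, 9.1]
gripper_width: 0.0006
```

```bash
python3 - <<'E'
from kin import *
rep3(np.zeros(3))
E
```

```text
t 41.6 spanner in rack [100.35   8.65   0.96] rot [-0.15  0.03  0.17] F [-0.7 -0.8 11.6] M [0.09 0.4  0.17] w 0.6
```

>>> {"method": "arm_command", "body": {"motion": [{"delta_pos": [1.4,0,0.4],"angular": [0,0,0],"gripper": 0.0},{"delta_pos": [0,0,0],"angular": [0,0,0],"gripper": 0.0},{"delta_pos": [-3.9,0,-1],"angular": [0,0,0],"gripper": 0.0},{"delta_pos": [-1.9,0,-0.5],"angular": [0,0,0],"gripper": 0.0},{"delta_pos": [3.4,0,-13.6],"angular": [0,0,0],"gripper": 0.0},{"delta_pos": [0,0,0],"angular": [0,0,0],"gripper": 0.0},{"delta_pos": [1.9,0,0.5],"angular": [0,0,0],"gripper": 0.0},{"delta_pos": [1.9,0,0.5],"angular": [0,0,0],"gripper": 0.0},{"delta_pos": [0,0,0],"angular": [0,0,0],"gripper": 0.0}]}}

```text
t: 42.5
position: [0.5955, 0.2124, 0.1186]
tool_rot: [1.339, 1.174, -0.322]
force: [-3.2, -0.4, 3.8]
gripper_width: 0.0002
```

```bash
python3 - <<'E'
from kin import *
rep3(np.zeros(3))
E
```

```text
t 42.5 spanner in rack [100.17  23.05   1.16] rot [-0.16  0.09  0.14] F [-0.4  0.7  4.9] M [0.26 0.33 0.03] w 0.2
```

>>> {"method": "arm_command", "body": {"motion": [{"delta_pos": [1.9,0,0.5],"angular": [0,0,0],"gripper": 0.0},{"delta_pos": [0,0,0],"angular": [0,0,0],"gripper": 0.0}]}}

```text
t: 42.7
position: [0.5958, 0.2126, 0.118]
tool_rot: [1.34, 1.174, -0.321]
force: [-14.1, -5.5, 19.7]
gripper_width: 0.0003
```

```bash
python3 - <<'E'
from kin import *
rep3(np.zeros(3))
E
```

```text
t 42.7 spanner in rack [100.14  23.14   0.44] rot [-0.16  0.13  0.19] F [-1.1 -0.3 24.8] M [0.68 0.52 0.1 ] w 0.3
```

```bash
python3 - <<'E'
from kin import *
p,R=cur(); q=p+15*N2
for x,y in((52,33),(52,-15),(0,40),(0,-22)):
    for z in(10,2):
        T=PC+F2@[x,y,z]; print(x,y,z,(GM.T@(T-(q))).round(1)); q=T
    q=PC+F2@[x,y,12]
E
```

```text
52 33 10 [  7.7 -48.1  -8.2]
52 33 2 [7.8 0.  1.9]
52 -15 10 [-9.7 -0.  47.1]
52 -15 2 [7.8 0.  1.9]
0 40 10 [ 15.2 -52.  -52.9]
0 40 2 [ 7.8 -0.   1.9]
0 -22 10 [-13.1   0.   60.6]
0 -22 2 [ 7.8 -0.   1.9]
```

>>> {"method": "arm_command", "body": {"motion": [{"delta_pos": [-14.6,0,-3.6],"angular": [0,0,0],"gripper": 0.0},{"delta_pos": [2.6,-16,-2.7],"angular": [0,0,0],"gripper": 0.0},{"delta_pos": [2.6,-16,-2.7],"angular": [0,0,0],"gripper": 0.0},{"delta_pos": [2.5,-16.1,-2.8],"angular": [0,0,0],"gripper": 0.0},{"delta_pos": [0,0,0],"angular": [0,0,0],"gripper": 0.0},{"delta_pos": [3.9,0,0.9],"angular": [0,0,0],"gripper": 0.0},{"delta_pos": [3.9,0,1],"angular": [0,0,0],"gripper": 0.0},{"delta_pos": [0,0,0],"angular": [0,0,0],"gripper": 0.0}]}}

```text
t: 43.5
position: [0.5565, 0.2078, 0.0914]
tool_rot: [1.34, 1.172, -0.321]
force: [-5.6, -4.9, 12.0]
gripper_width: 0.0002
```

```bash
python3 - <<'E'
from kin import *
rep3(np.zeros(3))
E
```

```text
t 43.5 spanner in rack [53.32 32.1   0.78] rot [-0.17  0.03  0.24] F [ 1.1 -2.6 13.8] M [0.08 0.31 0.09] w 0.2
```

>>> {"method": "arm_command", "body": {"motion": [{"delta_pos": [1.9,0,0.5],"angular": [0,0,0],"gripper": 0.0},{"delta_pos": [0,0,0],"angular": [0,0,0],"gripper": 0.0}]}}

```text
t: 43.7
position: [0.5568, 0.2079, 0.091]
tool_rot: [1.341, 1.172, -0.32]
force: [-18.4, -11.7, 29.9]
gripper_width: 0.0006
```

```bash
python3 - <<'E'
from kin import *
rep3(np.zeros(3))
E
```

```text
t 43.7 spanner in rack [53.34 32.17  0.25] rot [-0.16  0.06  0.31] F [-0.3 -4.6 36.7] M [0.39 0.36 0.1 ] w 0.6
```

>>> {"method": "arm_command", "body": {"motion": [{"delta_pos": [-11.6,0,-2.9],"angular": [0,0,0],"gripper": 0.0},{"delta_pos": [-4,-0.6,16],"angular": [0,0,0],"gripper": 0.0},{"delta_pos": [-4,-0.6,16],"angular": [0,0,0],"gripper": 0.0},{"delta_pos": [-3.8,0,15],"angular": [0,0,0],"gripper": 0.0},{"delta_pos": [0,0,0],"angular": [0,0,0],"gripper": 0.0},{"delta_pos": [4.8,0,1.2],"angular": [0,0,0],"gripper": 0.0},{"delta_pos": [4.8,0,1.2],"angular": [0,0,0],"gripper": 0.0},{"delta_pos": [0,0,0],"angular": [0,0,0],"gripper": 0.0}]}}

```text
t: 44.5
position: [0.5715, 0.1623, 0.0904]
tool_rot: [1.339, 1.173, -0.322]
force: [-6.9, -6.5, 14.6]
gripper_width: 0.0004
```

```bash
python3 - <<'E'
from kin import *
rep3(np.zeros(3))
E
```

```text
t 44.5 spanner in rack [ 51.44 -15.75   0.92] rot [-0.16  0.03  0.2 ] F [ 1.3 -3.7 17. ] M [-0.26  0.17  0.1 ] w 0.4
```

>>> {"method": "arm_command", "body": {"motion": [{"delta_pos": [-11.6,0,-2.9],"angular": [0,0,0],"gripper": 0.0},{"delta_pos": [4.5,-17,-17.6],"angular": [0,0,0],"gripper": 0.0},{"delta_pos": [4.5,-17,-17.6],"angular": [0,0,0],"gripper": 0.0},{"delta_pos": [4.4,-17.4,-17.6],"angular": [0,0,0],"gripper": 0.0},{"delta_pos": [0,0,0],"angular": [0,0,0],"gripper": 0.0},{"delta_pos": [4.8,0,1.2],"angular": [0,0,0],"gripper": 0.0},{"delta_pos": [5.3,0,1.3],"angular": [0,0,0],"gripper": 0.0},{"delta_pos": [0,0,0],"angular": [0,0,0],"gripper": 0.0}]}}

```text
t: 45.3
position: [0.5139, 0.1984, 0.0617]
tool_rot: [1.34, 1.173, -0.321]
force: [-2.6, 0.8, 4.0]
gripper_width: 0.0004
```

```bash
python3 - <<'E'
from kin import *
rep3(np.zeros(3))
E
```

```text
t 45.3 spanner in rack [ 0.87 38.    1.3 ] rot [-0.18  0.05  0.25] F [0.5 1.6 4.5] M [0.26 0.2  0.07] w 0.4
```

>>> {"method": "arm_command", "body": {"motion": [{"delta_pos": [-11.6,0,-2.9],"angular": [0,0,0],"gripper": 0.0},{"delta_pos": [-5,0,20.2],"angular": [0,0,0],"gripper": 0.0},{"delta_pos": [-5,0,20.2],"angular": [0,0,0],"gripper": 0.0},{"delta_pos": [-5,0,20.2],"angular": [0,0,0],"gripper": 0.0},{"delta_pos": [0,0,0],"angular": [0,0,0],"gripper": 0.0},{"delta_pos": [5,0,1.2],"angular": [0,0,0],"gripper": 0.0},{"delta_pos": [5.3,0,1.3],"angular": [0,0,0],"gripper": 0.0},{"delta_pos": [0,0,0],"angular": [0,0,0],"gripper": 0.0}]}}

```text
t: 46.1
position: [0.5333, 0.1401, 0.0619]
tool_rot: [1.338, 1.175, -0.322]
force: [1.1, 1.1, -0.2]
gripper_width: 0.0006
```

```bash
python3 - <<'E'
from kin import *
rep3(np.zeros(3))
E
```

```text
t 46.1 spanner in rack [ -0.53 -23.37   2.47] rot [-0.18  0.07  0.1 ] F [ 1.1  0.6 -1. ] M [-0.09  0.3   0.12] w 0.6
```

>>> {"method": "arm_command", "body": {"motion": [{"delta_pos": [1.9,0,0.5],"angular": [0,0,0],"gripper": 0.0},{"delta_pos": [1.4,0,0.4],"angular": [0,0,0],"gripper": 0.0},{"delta_pos": [0,0,0],"angular": [0,0,0],"gripper": 0.0}]}}

```text
t: 46.4
position: [0.534, 0.1405, 0.0606]
tool_rot: [1.339, 1.174, -0.321]
force: [-11.4, -6.1, 18.1]
gripper_width: 0.0008
```

```bash
python3 - <<'E'
from kin import *
p,R=rep3(np.zeros(3))
go(p,R,p+80*N2,R,4); a=p+80*N2; go(a,R,[470,-60,330],R,10)
E
```

```text
t 46.4 spanner in rack [ -0.67 -23.22   0.96] rot [-0.17  0.1   0.18] F [-0.1 -1.8 22.1] M [0.33 0.14 0.09] w 0.8
n 4 d [-19.4, 0.1, -4.9] w [0.0, 0.0, 0.0] err [0.  0.1 0.1]
  frac [0.07 0.31 0.1  0.38 0.02 0.37] end q [-0.05  0.37  2.3   1.59  0.46 -1.96] minz 77
n 10 d [-24.9, 4.9, 10.9] w [0.0, 0.0, 0.0] err [-0.2 -0.2  0.2]
  frac [0.58 1.53 0.35 2.05 0.3  1.85] end q [-0.55 -0.01  2.08  0.76  1.03 -1.38] minz 147
```

>>> {"method": "arm_command", "body": {"motion": [{"delta_pos": [-10,0,-2.5],"angular": [0,0,0],"gripper": 0.0},{"delta_pos": [-19.4,0,-4.9],"angular": [0,0,0],"gripper": 0.0},{"delta_pos": [-19.4,0,-4.9],"angular": [0,0,0],"gripper": 0.0},{"delta_pos": [-19.4,0,-4.9],"angular": [0,0,0],"gripper": 0.0},{"delta_pos": [-20,11,0.8],"angular": [0,0,0],"gripper": 0.0},{"delta_pos": [-20,11,0.8],"angular": [0,0,0],"gripper": 0.0},{"delta_pos": [-20,11,0.8],"angular": [0,0,0],"gripper": 0.0},{"delta_pos": [-20,11,0.8],"angular": [0,0,0],"gripper": 0.0},{"delta_pos": [-20,11,0.8],"angular": [0,0,0],"gripper": 0.0},{"delta_pos": [-20,11,0.8],"angular": [0,0,0],"gripper": 0.0},{"delta_pos": [-20,11,0.8],"angular": [0,0,0],"gripper": 0.0},{"delta_pos": [-3,0,15],"angular": [2,0,0],"gripper": 0.0},{"delta_pos": [-3,0,15],"angular": [2,0,0],"gripper": 0.0},{"delta_pos": [-3,0,15],"angular": [2,0,0],"gripper": 0.0},{"delta_pos": [-3,0,15],"angular": [2,0,0],"gripper": 0.0},{"delta_pos": [-3,0,15],"angular": [2,0,0],"gripper": 0.0},{"delta_pos": [-3,0,15],"angular": [2,0,0],"gripper": 0.0},{"delta_pos": [0,0,0],"angular": [0,0,0],"gripper": 0.0}]}}

```text
t: 48.2
position: [0.5252, -0.0033, 0.2635]
tool_rot: [1.521, 1.163, -0.456]
force: [0.3, -0.1, -0.2]
gripper_width: 0.0004
```

```bash
python3 - <<'E'
from see import *
s=r.sense(); print(s['t'],s['position'].round(3),s['q'].round(2),s['force'].round(1))
for k,u in(('mid',52),('large',0),('small',100)): see(k,(*(PC+u*X2-3*N2),PSI+.012),0,80)
for n in('top','side'):
    snap(n)
    for q in('pipe_coupling','marker','oil_can','long_offcut','short_offcut'): print(n,q,[(np.round(d['point'],3).tolist(),round(d['conf'],2)) for d in r.find_in(n,q)[:1]])
im=[]
for n,(x,y) in(('side',(285,135)),('top',(175,150))):
    s=snap(n); im.append(cv2.resize(cv2.cvtColor(s['frame'],4)[y:y+100,x:x+100],(400,400),interpolation=2))
cv2.imwrite('pics/c7.png',np.hstack(im))
E
```

```text
48.2 [ 0.525 -0.003  0.263] [-0.36  0.14  2.1   0.87  0.8  -1.18] [ 0.3 -0.1 -0.2]
top [(0.65, 315), (0.6, 272)] 1
side [(0.62, 132), (0.42, 385)] 1
mid ['top'] [565.95 174.03  91.75  35.23] 47.8 [51.2 -2.8  2.7]
mid ['side'] [566.68 182.39  84.07  33.38] 29.4 [49.8  4.8 -5.7]
mid ['top', 'side'] [566.61 175.11  89.11  34.84] 79.7 [50.5 -2.  -0.1]
top [(0.6, 775)] 1
side [(0.89, 334), (0.61, 81), (0.35, 246)] 1
large ['top'] [526.21 159.5   65.36  34.69] 58.3 [ 1.4 -2.7  5.3]
large ['side'] [526.96 167.51  55.73  33.21] 30.4 [-1.2  4.5 -4.6]
large ['top', 'side'] [526.36 161.25  58.49  34.09] 90.5 [-1.9 -1.2 -0.7]
top [(0.24, 166)] 0
side [(0.54, 39)] 0
top pipe_coupling [([0.506, -0.296, 0.048], 0.54)]
top marker [([0.59, -0.224, 0.014], 0.68)]
top oil_can [([0.527, 0.16, 0.057], 0.59)]
top long_offcut [([0.513, -0.177, 0.016], 0.66)]
top short_offcut [([0.504, -0.403, 0.016], 0.49)]
side pipe_coupling [([0.506, -0.304, 0.032], 0.68)]
side marker [([0.585, -0.228, 0.015], 0.54)]
side oil_can [([0.408, -0.122, 0.064], 0.65)]
side long_offcut [([0.501, -0.186, 0.009], 0.67)]
side short_offcut [([0.499, -0.409, 0.008], 0.65)]
```

View pics/c7.png

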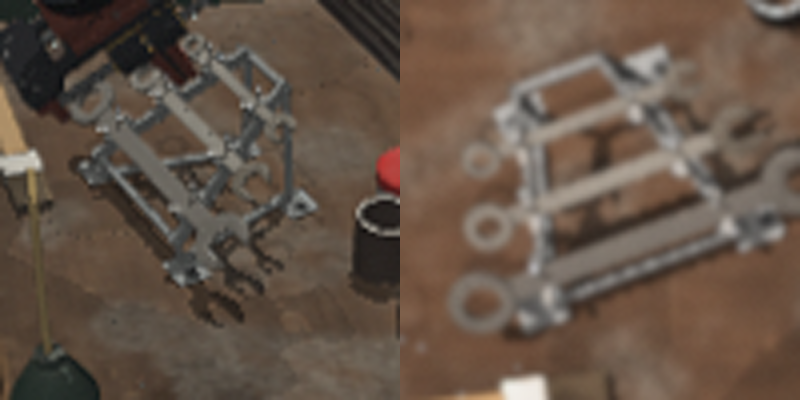

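```bash
python3 -c "
from workcell import r
print(r.close_job())"
```

```text
the job is handed in; nothing more can be done
None
```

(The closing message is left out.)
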